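# Turn the gift tin to the window and close the carton

### The arm

A 7-joint arm with a two-finger parallel gripper is mounted at the origin on a cart in front of the work surface, level with it; the furniture and walls round the work are solid. World frame = base frame: x ahead of the robot, y to its left, z up, the work surface at z = 0. Lengths are in m, angles in rad, forces in N, time in s.
With the tool pointing down it reaches from about 0.4 to 0.85 m from the base axis. Payload 10.4 kg.
Tool frame: the origin (TCP) lies midway between the tips of the shut fingers; the grasp point (between the pads) lies 19 mm behind it; x points along the fingers, y is the direction in which the jaws open and shut, and the axes are right-handed (so a half turn about x gives the same grasp; the last joint's range is limited). The gripper opens to 87 mm and grips with 3 to 60 N. Pads are 19 mm wide; open, the fingers measure 117 mm over their backs; the gripper's body (75 mm by 190 mm) begins 51 mm behind the grasp point.
Start: joints at [1.21, 0.332, -0.065, 1.46, 0.022, 1.35, -0.088], TCP at [0.207, -0.59, 0.196] pointing down, gripper open.
Joint ranges: [-2.6, 2.6], [-0.5, 2.12], [-1.47, 1.34], [0.16, 2.42], [-1.27, 4.41], [0.06, 2.06], [-2.6, 2.6]. Speed limits (rad/s): [2.22, 2.22, 2.79, 2.79, 3.14, 3.14, 3.14].

### API

Orientations are given as a unit quaternion [x, y, z, w].
In Python, from bench import * gives the robot as it stands.
- The arm moves only by the shell command python3 -m inch 'ROWS' [FORCE]. ROWS is JSON, a list that holds one entry, the list of rows, each a list of 7 numbers: the shift along the world's x, y, z each as a share of 120 mm, from -1 to 1, then the turn, a rotation vector about the world's x, y, z each as a share of 2 pi rad, from -1 to 1, then the closure, from 0 (fully open) to 1 (shut). A call has 1 to 10 rows; each row is the pose to reach, as a shift and turn from the pose commanded when the call began, turning the shorter way round; what a row does not reach only later rows make up. A row lasts 1/10 s, in which the tool goes at most 50 mm and 8.59 degrees, less where a joint would pass 70% of its speed; a pose out of reach is approached as far as the arm can. A call with a number of a shift or a turn outside -1 to 1 is refused whole. A call with a gripper value outside its range is refused whole. The fingers move at their own pace and stop on an object; FORCE is the grip in N (left out, the last holds). Time passes only in rows, so rows that repeat a pose let the fingers close. It gives the time, the measured TCP pose, the force and the opening at its end, in the units of the state.
- read_state(): the state, without advancing time (a new reading comes with each control period).
- camera(name): name is "scene" or "top" or "wrist"; returns the picture (420x560x3 uint8, red, green, blue); there is no depth.
- get_calibration(name): a dict with "fx", "fy", "cx", "cy" (pixels), "xyz" and "attitude" of the camera in the world. Camera axes: x right, y up, looking along -z (the intrinsics and any distortion apply to the point x, -y, -z); pixel columns grow to the right and rows downward; lengths in m; the calibration is good to about 2 mm. A picture is of the moment at which its call begins: read the wrist's pose just before it. get_calibration takes no time and is no camera call; for the wrist camera it gives the pose at the moment of the call.
- close_job(): hands the job in, once; it reports no verdict.
The state is a dict: "time": time; "joint_positions": joint angles; "joint_vel": joint speeds; "joint_torque": joint torques, N m; "ee_pos": TCP position; "eef_rot": TCP orientation; "ft_force": force on the tool from outside, world axes, zero at the start; "torque": the same for the moment, N m; "width": finger opening in m.
Only numpy, scipy, OpenCV 4.12 (cv2) and the standard library are available. Lean on these libraries where they do the work, as an engineer would, in place of code of your own. Each camera call takes 0.05 s, during which the arm holds its last target.

### The job

The round tin in the gift carton has its label turned away. Leaving it in the carton, with the lid still open, roll it round by the edge of its top with a fingertip until the label looks squarely out of the front window, then swing the carton's lid shut and press it fully down so that its tab sits behind the front rim. Do not shift the figurine, the headset or the tape measure.

Things in the scene. Friction and masses are not known exactly. Their poses are not given: they have to be found in the camera images.
- carton: light brown stiff-card gift carton (blue line round the window, blue bands on the lid), fixed to the desk, 134 mm (its x) by 130 mm (its y) by 80 mm high, walls 3 mm. Origin at the centre of its underside, z up, front with the window on its -x side, lid hinged on its +x side. The round tin stands at its centre and turns about the carton's vertical axis
- window (a point): centre of the 86 mm wide, 50 mm high window opening in the carton's front face, 42 mm above the desk; over it runs the front rim, 14 mm high, top 80 mm above the desk
- tin_top (a point): centre of the flat top of the closed dark green round tin, 104 mm across and 63 mm high (too wide to grasp); the top is 73 mm above the desk, 7 mm below the carton's rim. The tin cannot be taken out; it sits on a springy card cushion that gives about 0.55 mm per newton of downward push, to a stop at 6 mm, and turns on it with a resistance of about 0.05 N m: a fingertip pushed down 3 to 5 mm on the top, 35 to 40 mm from the centre, drags it round with little slip
- tin_label (a point): middle of the cream paper label (about 60 mm wide, red disc in its centre) on the tin's side, 52 mm from the tin's axis; a cream seal strip runs from the label's middle up over the edge and 34 mm across the top. The label faces away from the tin's axis through this point
- tin (a joint): turn of the tin about its vertical axis in rad: 0 when the label faces straight to the carton's back (the hinge), growing anticlockwise seen from above, without limits; the label faces the window at 3.14 or -3.14. It starts within 1.8 of 0, either way
- lid (a joint): lid angle in rad: 0 shut, 1.57 upright, stop at 2.1. Starts open, leaning back past upright. The hinge is stiff (about 0.09 N m): the lid stays wherever it is left and must be pushed the whole way; pushing it near its free edge takes about 1 N
- lid_hinge (a point): middle of the lid's hinge line, on the top of the carton's rear rim, 67 mm behind the carton's centre and 80 mm above the desk; the line runs along the carton's y
- lid_edge (a point): middle of the lid's free edge, on its outer face; lid 134 mm from hinge to free edge, 130 mm wide, 4 mm thick, with a tab 70 mm wide and 14 mm long under the free edge that goes behind the front rim when shut
- figurine: small pale blue animal figurine standing on the desk, 56 mm across and 60 mm high, to be left alone; origin at its underside
- headset: black headset lying on the desk, 196 x 173 x 60 mm, to be left alone; origin at its underside
- tape_measure: yellow tape measure, 35 x 71 x 60 mm, to be left alone; origin at its underside
Mind the look-alikes: they are no part of the job. There is more than one size of the carton; the job needs the larger.

How it is judged:
On the way, in this order (a step that is already met when the one before it is completed fails the run):
1. with the lid open, the label is turned to the window (x of tin_label in the frame of carton below 0 m and y of tin_label in the frame of carton between -0.009 and 0.009 m and value of joint lid above 1 rad), for 0.3 s.
2. the lid is shut (value of joint lid below 0.05 rad), for 0.2 s.
At the end, for the whole second after the job is handed in: The middle of the label is on the window side, within 9 mm (10 degrees) of the carton's centre line, and the lid is shut to within 0.05 rad, its tab behind the front rim (x of tin_label in the frame of carton below 0 m and y of tin_label in the frame of carton between -0.009 and 0.009 m and value of joint lid below 0.05 rad); the robot touches nothing.
It fails at once if the figurine, the headset or the tape measure is shifted by more than 20 mm (distance of any of figurine, headset, tape_measure from where it was at the start of the episode above 0.02 m).
It also fails if it takes over 66 s, if anything falls off the work surface, if the arm or the gripper's body presses on something with over 40 N, if the wrist force passes 120 N, or if a joint passes its speed limit or range.

## Working session

There is one attempt and no reset: what is moved stays moved. The work goes in short steps, Python scripts to look and compute and a shell command to move; the robot and the scene stay as the last step left them, time stands still between calls to the robot, and variables do not carry over. Pictures are saved under pics/ and viewed, and the job is handed in when it is done.

```bash
ls; mkdir -p pics
cat > h.py <<'E'
from bench import *
import numpy as np, cv2
from scipy.spatial.transform import Rotation as R
def shot(n,f):
    c=get_calibration(n); im=camera(n); cv2.imwrite('pics/'+f+'.png',im[:,:,::-1]); return c,im
E
python3 - <<'E'
from h import *
s=read_state(); print(s)
for n in ("scene","top","wrist"):
    c,im=shot(n,n+'0'); print(n,c)
E
```

```text
pics
{'time': 0.0, 'joint_positions': array([ 1.21040459,  0.33288246, -0.0647069 ,  1.46095874,  0.0216049 ,
        1.34987436, -0.08851819]), 'joint_vel': array([-0.00192648,  0.00102168, -0.00013023,  0.00072637, -0.00092893,
       -0.00058932, -0.00067147]), 'joint_torque': array([-6.39777136e-05, -6.23257971e+01,  2.42911081e-02, -3.89888763e+01,
       -6.12619473e-02,  3.98468901e-02,  1.15164921e-04]), 'ee_pos': array([ 0.20698184, -0.58928049,  0.19513905]), 'eef_rot': array([-0.69693601, -0.11935692,  0.69715302, -0.11837139]), 'ft_force': array([0.31228654, 0.66270867, 0.12083136]), 'torque': array([-0.01284757,  0.00251708,  0.0150665 ]), 'width': 0.08702377442636218}
scene {'fx': 483.9994038487627, 'fy': 483.9994038487627, 'cx': 284.304614136846, 'cy': 206.74229903142933, 'xyz': array([0.0518893 , 0.64065779, 1.08278215]), 'attitude': array([-0.11802746,  0.31350487,  0.8853572 , -0.32237686])}
top {'fx': 510.0219783182819, 'fy': 510.0219783182819, 'cx': 270.86679748789277, 'cy': 213.64423153420242, 'xyz': array([0.5342014 , 0.01205276, 1.25106805]), 'attitude': array([-0.02722006,  0.01443293,  0.7128934 , -0.70059529])}
wrist {'fx': 306.645038459136, 'fy': 306.645038459136, 'cx': 282.4923275317232, 'cy': 209.52740808829986, 'xyz': array([ 0.27728156, -0.56513422,  0.3843389 ]), 'attitude': array([-0.11299221,  0.08084627, -0.57221882,  0.80824642])}
```

View pics/scene0.png

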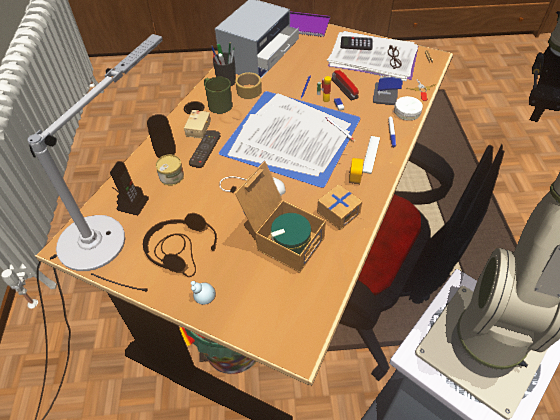

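View pics/top0.png

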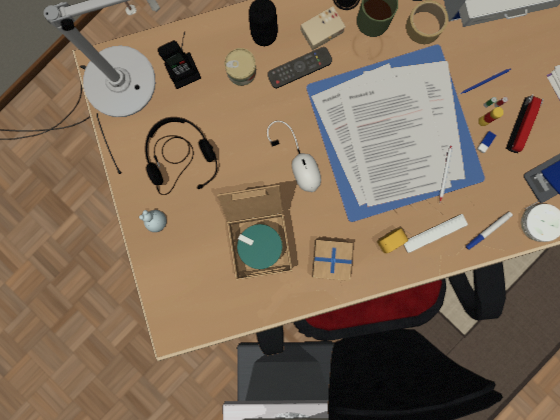

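View pics/wrist0.png

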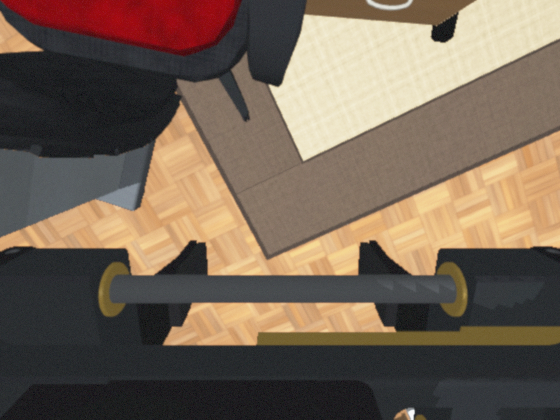

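Both views show the open carton with the tin. In the top view the tin is at about (260,247), the strip at (245,240) and the raised lid at (250,203). Next I'll zoom in and compute positions.

```bash
cat >> h.py <<'E'
def ray(c,u,v):
    d=np.array([(u-c['cx'])/c['fx'],-(v-c['cy'])/c['fy'],-1.0])
    return np.array(c['xyz']),R.from_quat(c['attitude']).apply(d)
def onz(c,u,v,z):
    o,d=ray(c,u,v); return o+d*(z-o[2])/d[2]
def proj(c,p):
    q=R.from_quat(c['attitude']).inv().apply(np.array(p)-c['xyz'])
    return c['cx']+c['fx']*q[0]/-q[2], c['cy']-c['fy']*q[1]/-q[2]
def tri(*rs):
    A=np.zeros((3,3));b=np.zeros(3)
    for o,d in rs:
        d=d/np.linalg.norm(d);P=np.eye(3)-np.outer(d,d);A+=P;b+=P@o
    p=np.linalg.solve(A,b); return p,[np.linalg.norm((np.eye(3)-np.outer(d,d)/(d@d))@(p-o)) for o,d in rs]
E
python3 - <<'E'
from h import *
for n,(x,y) in (('top',(200,170)),('scene',(220,150))):
    im=cv2.imread(f'pics/{n}0.png'); cv2.imwrite(f'pics/{n}0z.png',cv2.resize(im[y:y+130,x:x+160],None,fx=5,fy=4.6 if 0 else 4.6,interpolation=cv2.INTER_CUBIC))
    c=get_calibration(n)
    hsv=cv2.cvtColor(im,cv2.COLOR_BGR2HSV)
    m=cv2.inRange(hsv,(75,80,40),(100,255,255)); k=cv2.connectedComponentsWithStats(m)
    for s,ce in zip(k[2],k[3]):
        if 200<s[4]<5000: print(n,s,ce,onz(c,*ce,.073))
c=get_calibration('top')
for u,v in((0,0),(560,0),(0,420),(560,420),(155,357),(240,400)):print(u,v,onz(c,u,v,0))
E
```

```text
top [ 237  224   45   45 1442] [260.10957004 246.70596394] [0.52795159 0.05887907 0.073     ]
scene [271 213  40  32 929] [291.45748116 228.29817008] [0.52639385 0.06021064 0.073     ]
0 0 [1.16527622 0.71439571 0.        ]
560 0 [ 1.1286659  -0.69567043  0.        ]
0 420 [0.119      0.69907565 0.        ]
560 420 [ 0.10478686 -0.64464409  0.        ]
155 357 [0.26466012 0.32124206 0.        ]
240 400 [0.15996702 0.11598979 0.        ]
```

```bash
sleep 0
```

```text
(no output)
```

View pics/top0z.png

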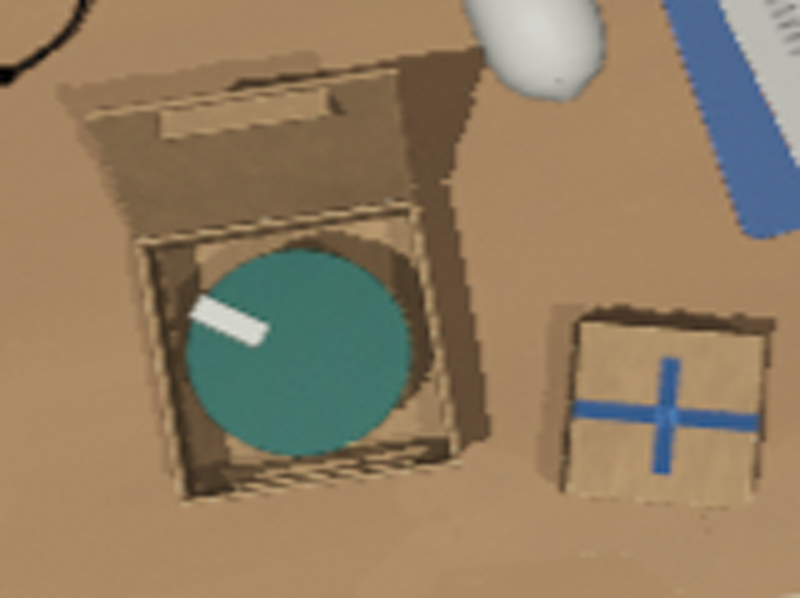

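View pics/scene0z.png

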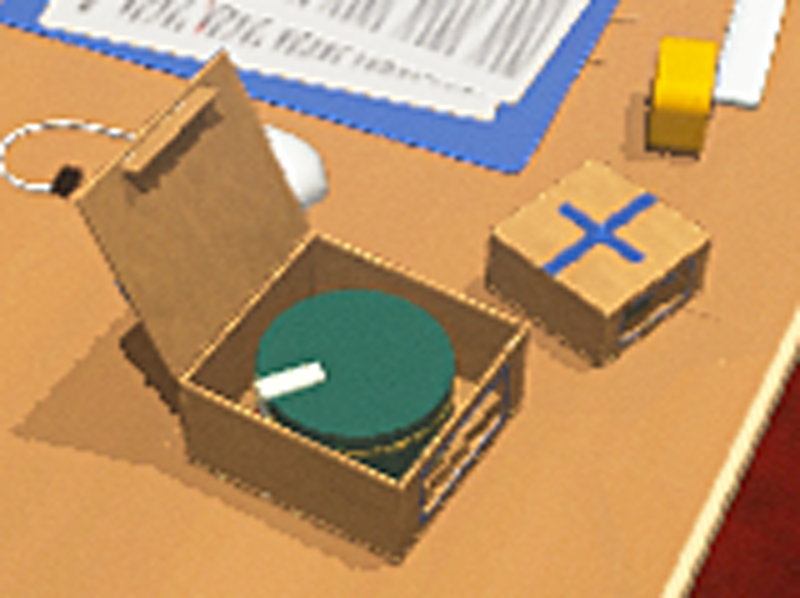

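The zooms show the larger carton's rim corners at about (227,223), (282,215), (292,270) and (237,279) px. The lid's free edge runs from about (218,195) to (279,185). The strip points up-left. Next I'll convert these.

Run:
```python
from h import *
t=get_calibration('top'); s=get_calibration('scene')
T=lambda x,y:(200+x/5,170+y/4.6)
S=lambda x,y:(220+x/5,150+y/4.6)
P=[onz(t,*T(*q),.08) for q in((138,243),(415,206),(461,460),(185,498))]
print(np.round(P,4)); 
for i in range(4): print(np.linalg.norm(P[i]-P[(i+1)%4]))
print('c',np.mean(P,0))
BL,BR,FR,FL=P
for a,b in((FL,BL),(FR,BR)): print(np.degrees(np.arctan2(*(b-a)[1::-1])))
for a,b in((BR,BL),(FR,FL)): d=b-a;print(np.degrees(np.arctan2(-d[0],d[1])))
def m(a,b): p,e=tri(ray(t,*T(*a)),ray(s,*S(*b))); print(np.round(p,4),np.round(e,4))
print('rims BL BR FR FL');m((138,243),(183,380));m((415,206),(315,238));m((461,460),(528,328));m((185,498),(402,483))
print('tin');m((300,352),(356,364))
print('lid edge L,R');m((85,117),(78,200));m((395,70),(222,55))
im=cv2.imread('pics/top0.png');hsv=cv2.cvtColor(im[220:275,235:290],cv2.COLOR_BGR2HSV)
k=cv2.inRange(hsv,(0,0,150),(180,60,255));n,l,st,ce=cv2.connectedComponentsWithStats(k)
for q,c in zip(st,ce):
  if q[4]>20: p=onz(t,c[0]+235,c[1]+220,.073);print(q,p)
```

```text
[[ 0.5841  0.1326  0.08  ]
 [ 0.6003  0.0048  0.08  ]
 [ 0.4737 -0.0139  0.08  ]
 [ 0.4569  0.1126  0.08  ]]
0.12882654501793103
0.12803752326497378
0.127582564144743
0.12876179896123766
c [0.52874876 0.05902491 0.08      ]
8.945005318545382
8.396907033779815
7.249852954344449
7.5613340876809385
rims BL BR FR FL
[0.5836 0.1322 0.0796] [0.0006 0.0006]
[0.6012 0.0051 0.0722] [0.0005 0.0005]
[ 0.4728 -0.0145  0.0729] [0.0007 0.0007]
[0.4559 0.1122 0.0768] [0.001 0.001]
tin
[0.5282 0.0593 0.0668] [0.0002 0.0002]
lid edge L,R
[0.6354 0.1408 0.2025] [0.0007 0.0007]
[0.6557 0.0129 0.1965] [0.0003 0.0003]
[   0    0   55   55 2943] [0.52669953 0.05347697 0.073     ]
[ 3 14 16 11 82] [0.54526196 0.09231627 0.073     ]
```

```bash
python3 - <<'E'
from h import *
t=get_calibration('top'); s=get_calibration('scene'); w=get_calibration('wrist')
print(tri(ray(t,497,383),ray(s,500,148)))
print(tri(ray(t,500,383),ray(s,490,200)))
print(tri(ray(t,342,340),ray(s,377,325)))
# armrest left top: top(495,255)?? scene(440,190)
print(tri(ray(t,496,270),ray(s,447,180)))
print(R.from_quat(read_state()['eef_rot']).as_matrix().round(3))
for p in [(0.52,0.06,0.3),(0.2,-.59,.2),(0.2,-.25,0.2)]: print(proj(t,p),proj(s,p))
E
python3 -c "
import cv2
a=cv2.imread('pics/scene0.png')[140:420,300:560];cv2.imwrite('pics/a1.png',cv2.resize(a,None,fx=2.1,fy=2.1))
a=cv2.imread('pics/top0.png')[220:420,220:560];cv2.imwrite('pics/a2.png',cv2.resize(a,None,fx=2.3,fy=2.3))"
```

```text
(array([ 0.22967065, -0.43647169,  0.17222034]), [np.float64(0.01133647456581382), np.float64(0.011336474565813824)])
(array([ 0.18254879, -0.53253998, -0.08821995]), [np.float64(0.016009089493585496), np.float64(0.016009089493585395)])
(array([ 0.25318223, -0.15034834, -0.45054377]), [np.float64(0.05041523903774399), np.float64(0.05041523903774398)])
(array([ 0.41081304, -0.63580307, -0.2484397 ]), [np.float64(0.041967504904519705), np.float64(0.04196750490451978)])
[[-0.     0.331 -0.943]
 [ 0.001 -0.943 -0.331]
 [-1.    -0.001  0.   ]]
(np.float64(254.74000059875857), np.float64(251.7262100119761)) (np.float64(294.19908965862055), np.float64(168.8893695636823))
(np.float64(584.7741029551066), np.float64(406.1356684814407)) (np.float64(533.156313292844), np.float64(116.36395613789159))
(np.float64(413.7775156944806), np.float64(408.04575806708294)) (np.float64(477.20636591137674), np.float64(187.4165392360484))
```

View pics/a1.png

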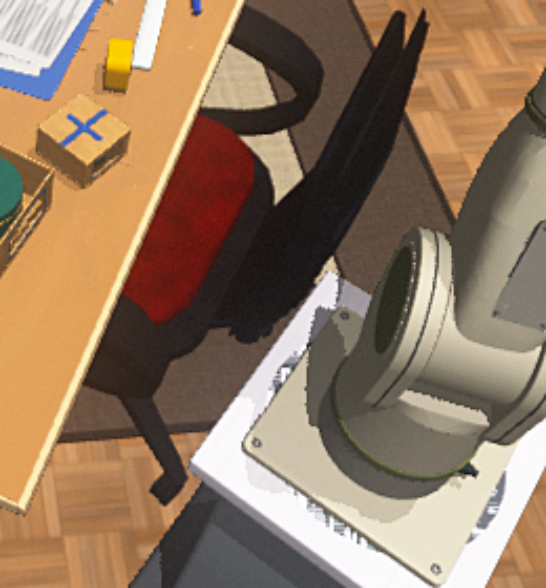

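View pics/a2.png

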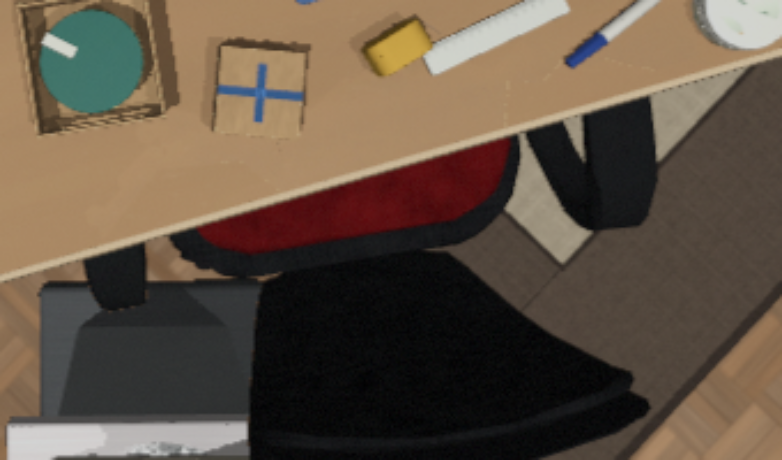

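```bash
python3 -m inch '[[[0,0,1,0,0,0,1],[0,0,1,0,0,0,1],[0,0,1,0,0,0,1]]]' 20; python3 -m inch '[[[0,0.3,1,0,0,0,1],[0,0.3,1,0,0,0,1],[0,0.3,1,0,0,0,1]]]'; python3 -m inch '[[[0.5,1,0,0,0,-0.03,1],[0.5,1,0,0,0,-0.03,1],[0.5,1,0,0,0,-0.03,1]]]'
```

```text
time: 0.45
ee_pos: [0.2075, -0.5906, 0.3211]
eef_rot: [0.698, 0.117, -0.697, 0.121]
ft_force: [-0.4, -0.8, 0.8]
width: 0.0706
time: 0.75
ee_pos: [0.2074, -0.553, 0.4406]
eef_rot: [0.698, 0.117, -0.696, 0.121]
ft_force: [-0.7, -0.2, 0.7]
width: 0.0469
time: 1.05
ee_pos: [0.2687, -0.4309, 0.4362]
eef_rot: [0.705, 0.053, -0.705, 0.053]
ft_force: [1.2, -0.5, 0.2]
width: 0.0231
```

```bash
for i in 1 ; do python3 -m inch '[[[0.5,1,0,0,0,0,1],[0.5,1,0,0,0,0,1],[0.5,1,0,0,0,0,1]]]'; python3 -m inch '[[[0.5,1,0,0,0,0,1],[0.5,1,0,0,0,0,1],[0.5,1,0,0,0,0,1]]]';python3 -m inch '[[[0.5,1,0,0,0,0,1],[0.5,1,0,0,0,0,1],[0.5,1,0,0,0,0,1]]]';python3 -m inch '[[[0.4,1,-0.5,0,0,0,1],[0.4,1,-0.5,0,0,0,1],[0.4,1,-0.5,0,0,0,1],[0.4,1,-0.5,0,0,0,1]]]'; done
python3 - <<'E'
from h import *
print(read_state()['joint_positions'],R.from_quat(read_state()['eef_rot']).as_matrix().round(3));shot('wrist','w1'); shot('scene','s1')
E
```

```text
time: 1.35
ee_pos: [0.3285, -0.3104, 0.4362]
eef_rot: [0.705, 0.054, -0.705, 0.054]
ft_force: [0.6, 0.5, 0.8]
width: 0.0023
time: 1.65
ee_pos: [0.3882, -0.1902, 0.4361]
eef_rot: [0.705, 0.054, -0.705, 0.054]
ft_force: [-1.0, -0.5, 0.6]
width: 0.0004
time: 1.95
ee_pos: [0.4478, -0.0702, 0.4361]
eef_rot: [0.705, 0.054, -0.705, 0.054]
ft_force: [1.0, -0.4, -0.5]
width: 0.0005
time: 2.35
ee_pos: [0.4945, 0.0517, 0.3733]
eef_rot: [-0.704, -0.056, 0.706, -0.055]
ft_force: [-0.3, 0.0, 0.3]
width: 0.0007
[ 0.50919223  0.06504139 -0.73652894  1.42653322  0.04120676  1.67006434
 -1.63590621] [[-0.004  0.157 -0.988]
 [ 0.002 -0.988 -0.157]
 [-1.    -0.002  0.003]]
```

View pics/w1.png

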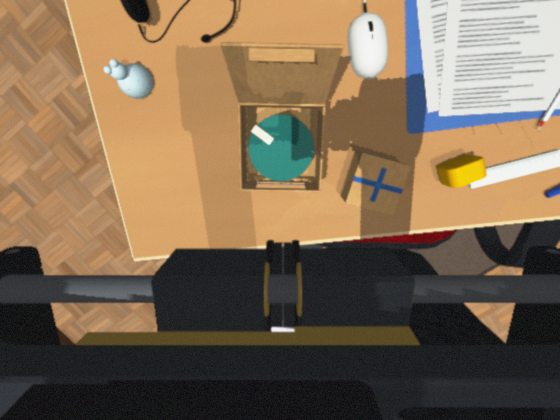

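View pics/s1.png

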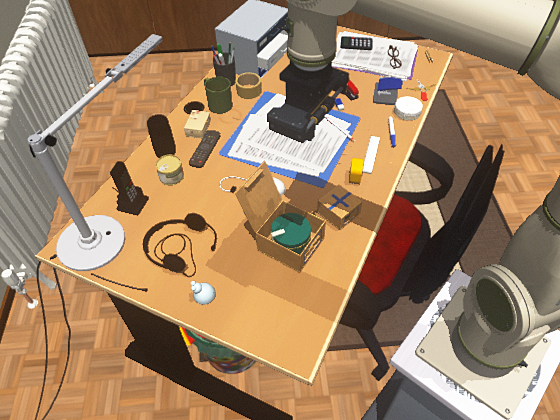

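The wrist view shows the carton from above with the tin at (281,148), the strip pointing up-left and the rim corners near (240,105) and (325,104). I'll use it to refine the yaw, centre and height.

Run:
```python
from h import *
im=cv2.imread('pics/w1.png'); x,y=225,30
cv2.imwrite('pics/w1z.png',cv2.resize(im[y:y+170,x:x+130],None,fx=4,fy=3.5,interpolation=cv2.INTER_CUBIC))
w=get_calibration('wrist');t=get_calibration('top');print(w)
hsv=cv2.cvtColor(im,cv2.COLOR_BGR2HSV)
m=cv2.inRange(hsv,(70,80,20),(100,255,255)); cn=max(cv2.findContours(m,0,2)[0],key=cv2.contourArea)
e=cv2.fitEllipse(cv2.convexHull(cn)); print(e,onz(w,*e[0],.073),tri(ray(w,*e[0]),ray(t,260.1,246.6)))
k=cv2.inRange(hsv,(0,0,120),(180,70,255));k[:, :240]=0;k[:,320:]=0;k[:115]=0;k[180:]=0
n,l,st,ce=cv2.connectedComponentsWithStats(k)
for q,c in zip(st,ce):
  if q[4]>20: print(q,onz(w,*c,.073))
```

```text
{'fx': 306.645038459136, 'fy': 306.645038459136, 'cx': 282.4923275317232, 'cy': 209.52740808829986, 'xyz': array([0.56874461, 0.05774588, 0.56445039]), 'attitude': array([-0.10588294,  0.09087781, -0.6450537 ,  0.75128939])}
((280.5610046386719, 147.57264709472656), (64.87461853027344, 65.6172103881836), 179.6529998779297) [0.52903494 0.05472288 0.073     ] (array([0.52931669, 0.05653292, 0.08939331]), [np.float64(0.002000873612410914), np.float64(0.0020008736124108185)])
[     0      0    560    420 234919] [0.42821377 0.04123078 0.073     ]
[250 116  24  29 247] [0.54581134 0.08654816 0.073     ]
```

View pics/w1z.png

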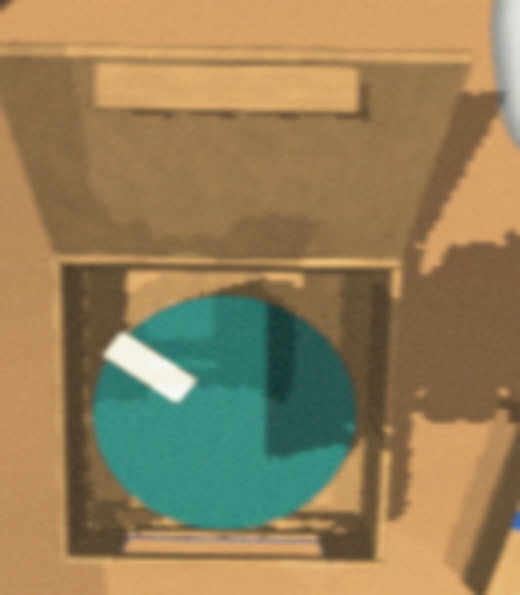

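Run:
```python
from h import *
w=get_calibration('wrist')
P=[onz(w,225+a/4,30+b/3.5,.08) for a,b in((60,262),(403,263),(382,558),(68,558))]
BL,BR,FR,FL=P;print(np.round(P,4),np.mean(P,0))
for a,b in((FL,BL),(FR,BR)): print(np.degrees(np.arctan2(*(b-a)[1::-1])))
for a,b in((BR,BL),(FR,FL)): d=b-a;print(np.degrees(np.arctan2(-d[0],d[1])))
print(read_state()['ee_pos'])
c=np.array([.528,.058])
for y in (8.2,):
  for a in np.linspace(115,245,11): print(a,(c+.037*np.array([np.cos(np.radians(a+y)),np.sin(np.radians(a+y))])).round(4))
```

```text
[[ 0.5826  0.1242  0.08  ]
 [ 0.6016 -0.0028  0.08  ]
 [ 0.4737 -0.0189  0.08  ]
 [ 0.4545  0.1063  0.08  ]] [0.52810183 0.05222083 0.08      ]
7.937961725260061
7.170215285697879
8.521144531329195
8.701301035451678
[0.49492365 0.04684827 0.37542498]
115.0 [0.5077 0.089 ]
128.0 [0.5013 0.0836]
141.0 [0.4962 0.0769]
154.0 [0.4928 0.0693]
167.0 [0.4911 0.0611]
180.0 [0.4914 0.0527]
193.0 [0.4935 0.0446]
206.0 [0.4974 0.0372]
219.0 [0.5029 0.0309]
232.0 [0.5096 0.0259]
245.0 [0.5173 0.0226]
```

```bash
python3 -m inch '[[[0.1,0.36,-0.4,0,0,0,1],[0.1,0.36,-0.8,0,0,0,1],[0.1,0.36,-1,0,0,0,1],[0.1,0.36,-1,0,0,0,1]]]';python3 -m inch '[[[0,0,-0.4,0,0,0,1],[0,0,-0.8,0,0,0,1],[0,0,-1,0,0,0,1],[0,0,-1,0,0,0,1],[0,0,-1,0,0,0,1]]]'
python3 - <<'E'
from h import *
print(read_state()['ee_pos'],read_state()['ft_force']);shot('scene','s2'); shot('wrist','w2')
im=cv2.imread('pics/s2.png');cv2.imwrite('pics/s2z.png',cv2.resize(im[140:290,210:360],None,fx=4,fy=4))
E
```

```text
time: 2.85
ee_pos: [0.5052, 0.0876, 0.2524]
eef_rot: [-0.703, -0.052, 0.707, -0.052]
ft_force: [-0.2, -0.5, 0.6]
width: 0.0004
time: 3.35
ee_pos: [0.5087, 0.0889, 0.1385]
eef_rot: [0.706, 0.052, -0.704, 0.052]
ft_force: [0.9, 0.1, 2.2]
width: 0.0005
[0.50870485 0.08892676 0.13852037] [0.87304375 0.14271378 2.16771031]
```

View pics/s2z.png

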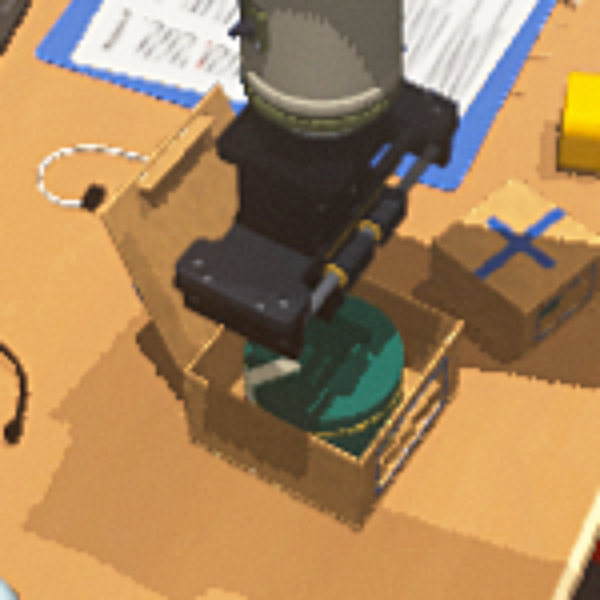

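View pics/w2.png

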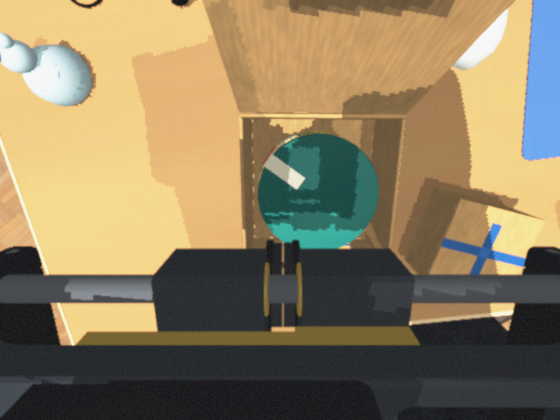

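```bash
python3 -m inch '[[[0,0,-0.25,0,0,0,1],[0,0,-0.45,0,0,0,1],[0,0,-0.52,0,0,0,1],[0,0,-0.55,0,0,0,1],[0,0,-0.57,0,0,0,1],[0,0,-0.57,0,0,0,1],[0,0,-0.57,0,0,0,1]]]'; python3 -c "
from h import *
s=read_state();print(s['ee_pos'],s['ft_force'])"
```

```text
time: 4.15
ee_pos: [0.5078, 0.0896, 0.0685]
eef_rot: [0.706, 0.053, -0.705, 0.053]
ft_force: [0.6, 0.1, 0.2]
width: 0.0007
[0.50778384 0.08962359 0.06849935] [0.55070328 0.11701781 0.162482  ]
```

```bash
python3 -m inch '[[[0,0,-0.02,0,0,0,1],[0,0,-0.02,0,0,0,1]]]';python3 -m inch '[[[0,0,-0.02,0,0,0,1],[0,0,-0.02,0,0,0,1]]]'
python3 - <<'E'
from h import *
print(read_state()['ee_pos'],read_state()['ft_force']);shot('scene','s3')
im=cv2.imread('pics/s3.png');cv2.imwrite('pics/s3z.png',cv2.resize(im[160:290,230:360],None,fx=4.6,fy=4.6))
E
```

```text
time: 4.35
ee_pos: [0.5071, 0.0894, 0.0652]
eef_rot: [0.705, 0.053, -0.705, 0.053]
ft_force: [-0.5, 0.1, -0.1]
width: 0.0006
time: 4.55
ee_pos: [0.507, 0.0895, 0.0625]
eef_rot: [-0.705, -0.053, 0.705, -0.053]
ft_force: [-0.1, 0.4, -0.3]
width: 0.0003
[0.50696596 0.08945385 0.06247889] [-0.11760019  0.3966627  -0.26438906]
```

View pics/s3z.png

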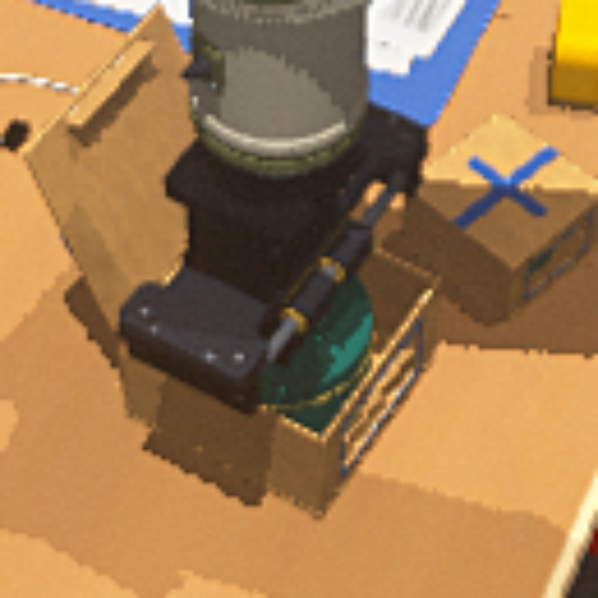

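Run:
```python
from h import *
c,im=shot('wrist','w3')
print(proj(c,read_state()['ee_pos']), proj(c,[.5285,.059,.073]))
print(read_state()['ft_force'])
```

```text
(np.float64(281.8245039175059), np.float64(239.02779131278984)) (np.float64(336.31316304190295), np.float64(219.81071202201005))
[-0.05363135  0.4365112  -0.68397039]
```

View pics/w3.png

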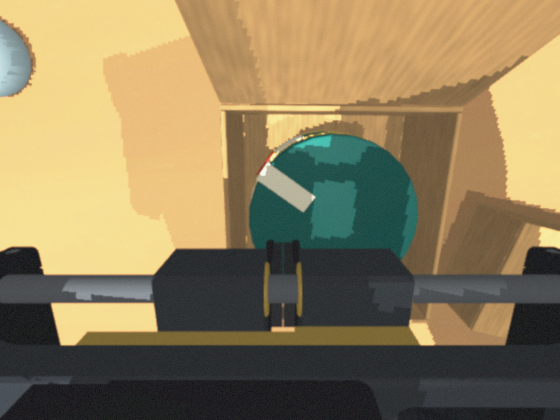

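Run:
```python
from h import *
c=get_calibration('wrist');print(c['xyz'],read_state()['joint_torque'])
im=cv2.imread('pics/w3.png');hsv=cv2.cvtColor(im,cv2.COLOR_BGR2HSV)
m=cv2.inRange(hsv,(70,80,20),(100,255,255)); 
for v in (160,180,200,210,220,230):
    xs=np.where(m[v])[0]; print(v,xs.min(),xs.max())
for h in (.073,.067,.062):
    a=np.linspace(0,2*np.pi,400);P=np.array([proj(c,[.5285+.052*np.cos(q),.059+.052*np.sin(q),h]) for q in a])
    print(h,P.min(0),P.max(0))
# rims: back rim corners at px
for h in(.08,): print(onz(c,222,107,h),onz(c,462,107,h))
```

```text
[0.5807017  0.10027999 0.25177706] [ 6.77421835e-03 -4.60469949e+01 -7.09233597e+00 -3.39036727e+01
  1.32942249e-02 -8.90501495e-02 -6.86967905e-03]
160 274 396
180 295 410
200 252 416
210 250 416
220 250 416
230 251 414
0.073 [251.36409321 132.35884292] [421.87237509 294.98843259]
0.067 [252.29015975 132.01646172] [417.67701778 290.18040747]
0.062 [253.0206771  131.74753781] [414.37186648 286.37294543]
[0.58334289 0.13315573 0.08      ] [0.60242075 0.00694665 0.08      ]
```

```bash
for i in 1 2; do python3 -m inch '[[[0,0,-0.015,0,0,0,1],[0,0,-0.015,0,0,0,1]]]';python3 - <<'E'
from h import *
s=read_state();print(s['joint_torque'],s['ft_force'],s['torque'])
E
done
```

```text
time: 4.85
ee_pos: [0.507, 0.0895, 0.0607]
eef_rot: [-0.705, -0.053, 0.705, -0.053]
ft_force: [-0.1, -0.4, 0.6]
width: 0.0007
[-4.90436540e-02 -4.63086748e+01 -7.21447572e+00 -3.40062261e+01
  3.05940583e-02 -1.48605639e-01 -2.48157838e-02] [-0.14499702 -0.41580978  0.57206935] [ 0.02675704  0.02381227 -0.01355414]
time: 5.05
ee_pos: [0.507, 0.0895, 0.0589]
eef_rot: [-0.705, -0.053, 0.705, -0.053]
ft_force: [-0.6, -0.5, -0.3]
width: 0.0003
[-4.55086422e-02 -4.63917339e+01 -7.25125149e+00 -3.39038193e+01
  3.22633493e-02 -1.48865017e-01 -2.57269316e-02] [-0.57992522 -0.45659149 -0.30316838] [ 0.06488635  0.11196586 -0.05274218]
```

Run:
```python
from h import *
c,im=shot('wrist','w4')
cv2.imwrite('pics/w4z.png',cv2.resize(im[95:345,205:475,::-1],None,fx=2.9,fy=2.4,interpolation=cv2.INTER_CUBIC))
c,im=shot('scene','s4')
cv2.imwrite('pics/s4z.png',cv2.resize(im[195:285,250:350,::-1],None,fx=7,fy=6.5,interpolation=cv2.INTER_CUBIC))
c,im=shot('top','t4')
cv2.imwrite('pics/t4z.png',cv2.resize(im[170:300,200:360,::-1],None,fx=5,fy=4.6,interpolation=cv2.INTER_CUBIC))
```

```text
(no output)
```

View pics/w4z.png

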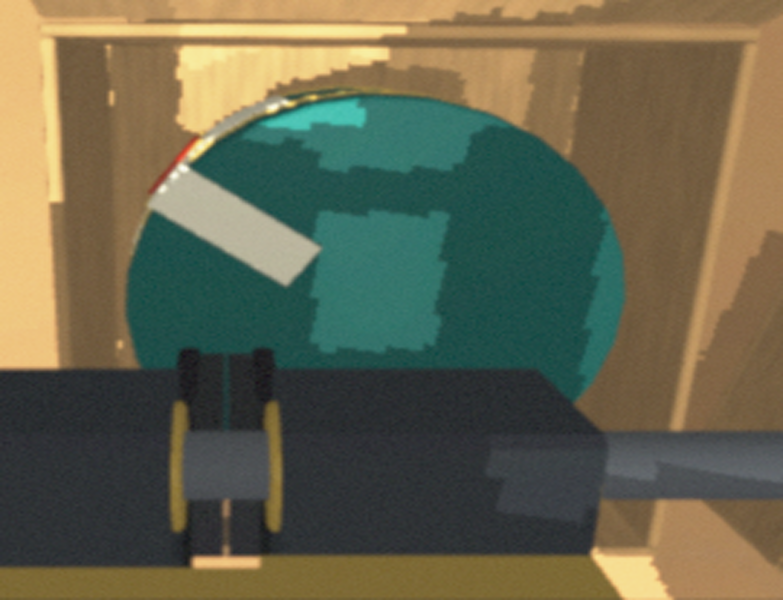

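View pics/s4z.png

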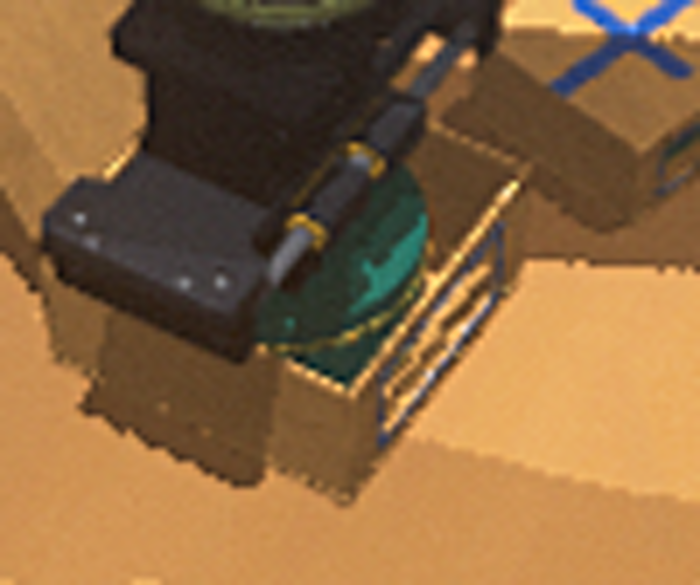

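View pics/t4z.png

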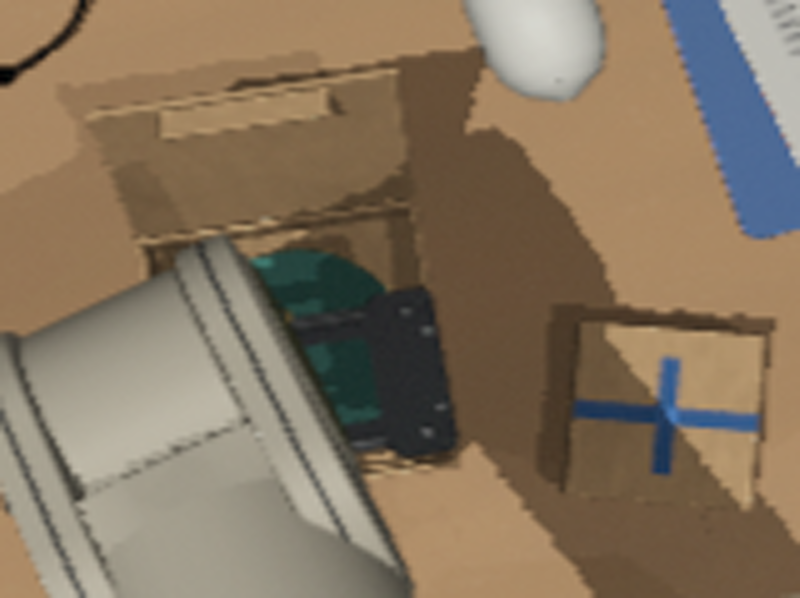

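Run:
```python
from h import *
s=get_calibration('scene');t=get_calibration('top')
st=read_state();p=st['ee_pos'];M=R.from_quat(st['eef_rot']).as_matrix()
print(p)
for back in (0.07,.085,.10,.12):
  for sy in(1,-1):
   for sz in (1,-1):
    q=p-M[:,0]*back+M[:,1]*.095*sy+M[:,2]*.0375*sz
    a=proj(s,q);b=proj(t,q);print(back,sy,sz,q.round(3),'szoom',np.round([(a[0]-250)*7,(a[1]-195)*6.5]),'tzoom',np.round([(b[0]-200)*5,(b[1]-170)*4.6]))
```

```text
[0.5071402  0.08950078 0.05916033]
0.07 1 1 [ 0.484 -0.01   0.129] szoom [504.  75.] tzoom [454. 443.]
0.07 1 -1 [0.558 0.001 0.129] szoom [326.  -0.] tzoom [426. 288.]
0.07 -1 1 [0.456 0.178 0.129] szoom [229. 427.] tzoom [ 27. 509.]
0.07 -1 -1 [0.53  0.189 0.129] szoom [ 41. 337.] tzoom [ -0. 354.]
0.085 1 1 [ 0.484 -0.01   0.144] szoom [506.  51.] tzoom [455. 445.]
0.085 1 -1 [0.558 0.001 0.144] szoom [327. -25.] tzoom [426. 287.]
0.085 -1 1 [0.456 0.178 0.144] szoom [228. 404.] tzoom [ 22. 511.]
0.085 -1 -1 [0.53  0.189 0.144] szoom [ 39. 313.] tzoom [ -5. 354.]
0.1 1 1 [ 0.484 -0.01   0.159] szoom [509.  26.] tzoom [456. 446.]
0.1 1 -1 [0.558 0.001 0.159] szoom [327. -50.] tzoom [426. 286.]
0.1 -1 1 [0.456 0.178 0.159] szoom [228. 380.] tzoom [ 16. 514.]
0.1 -1 -1 [0.53  0.189 0.159] szoom [ 36. 289.] tzoom [-11. 354.]
0.12 1 1 [ 0.484 -0.01   0.179] szoom [512.  -8.] tzoom [457. 448.]
0.12 1 -1 [0.558 0.001 0.179] szoom [328. -84.] tzoom [427. 285.]
0.12 -1 1 [0.456 0.178 0.179] szoom [227. 348.] tzoom [  9. 517.]
0.12 -1 -1 [0.53  0.189 0.179] szoom [ 33. 257.] tzoom [-19. 354.]
```

Run:
```python
from h import *
c=get_calibration('wrist');st=read_state();p=st['ee_pos'];M=R.from_quat(st['eef_rot']).as_matrix()
for back in(0,.01,.019,.03,.05,.07):
  q=p-M[:,0]*back
  l=R.from_quat(c['attitude']).inv().apply(q-c['xyz']); print(back,proj(c,q),-l[2], 'w of 87mm',306.6*.087/-l[2])
im=cv2.imread('pics/wrist0.png');cv2.imwrite('pics/wz.png',cv2.resize(im[220:360,130:430],None,fx=2.6,fy=2.6))
im=cv2.imread('pics/w4.png');cv2.imwrite('pics/wz2.png',cv2.resize(im[225:335,240:330],None,fx=6,fy=5))
```

```text
0 (np.float64(281.883497706402), np.float64(239.0707015806544)) 0.2022809626733482 w of 87mm 131.86708055703008
0.01 (np.float64(281.8577317182058), np.float64(244.9226560127429)) 0.19266667478762506 w of 87mm 138.44739900869084
0.019 (np.float64(281.832240306111), np.float64(250.71224889978518)) 0.18401381569047426 w of 87mm 144.95759408015377
0.03 (np.float64(281.7976299421125), np.float64(258.5729321949445)) 0.17343809901617885 w of 87mm 153.79665800829463
0.05 (np.float64(281.72253983674756), np.float64(275.62734794450694)) 0.1542095232447326 w of 87mm 172.97375310387076
0.07 (np.float64(281.6260559597767), np.float64(297.5407031461443)) 0.13498094747328634 w of 87mm 197.61455597486457
```

View pics/wz.png

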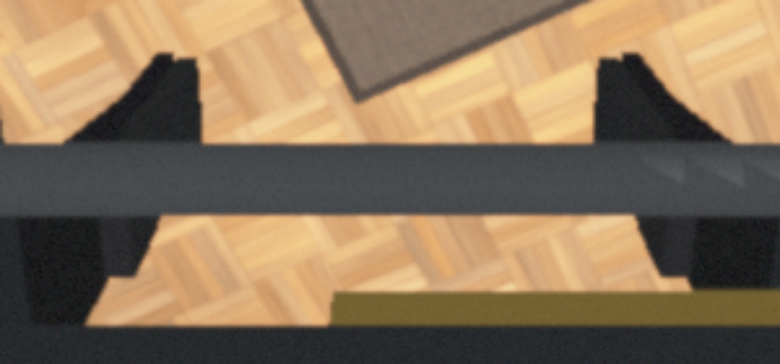

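View pics/wz2.png

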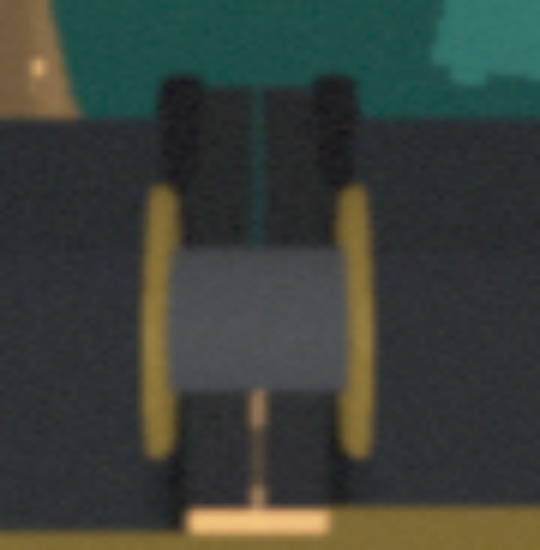

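```bash
for i in 1 2 3 4 5; do python3 -m inch '[[[0,0,-0.017,0,0,0,1],[0,0,-0.017,0,0,0,1]]]' | egrep 'ee_pos|force'; done
```

```text
ee_pos: [0.507, 0.0894, 0.0569]
ft_force: [0.4, -0.2, -0.3]
ee_pos: [0.507, 0.0895, 0.0548]
ft_force: [0.3, 0.2, 0.4]
ee_pos: [0.507, 0.0895, 0.0528]
ft_force: [-0.1, -0.9, -1.0]
ee_pos: [0.507, 0.0894, 0.0508]
ft_force: [-0.3, -0.0, 0.3]
ee_pos: [0.507, 0.0895, 0.0487]
ft_force: [0.9, 0.7, -1.2]
```

Run:
```python
from h import *
c,im=shot('wrist','w5')
cv2.imwrite('pics/w5z.png',cv2.resize(im[95:345,205:475,::-1],None,fx=2.9,fy=2.4,interpolation=cv2.INTER_CUBIC))
hsv=cv2.cvtColor(im,cv2.COLOR_RGB2HSV);m=cv2.inRange(hsv,(70,80,20),(100,255,255)); 
for v in (200,210,220,230):
    xs=np.where(m[v])[0]; print(v,xs.min(),xs.max())
for h in (.073,.067,.06,.05,.04):
    a=np.linspace(0,2*np.pi,400);P=np.array([proj(c,[.5285+.052*np.cos(q),.059+.052*np.sin(q),h]) for q in a])
    print(h,P.min(0),P.max(0))
```

```text
200 251 425
210 249 427
220 248 427
230 247 426
0.073 [248.89463767 133.09773629] [432.67958867 307.20489014]
0.067 [249.97012429 132.70045771] [427.81656276 301.70091632]
0.06 [251.14069026 132.2705427 ] [422.52629416 295.67855597]
0.05 [252.67195291 131.71148897] [415.60686643 287.74227767]
0.04 [254.0598614  131.20849429] [409.34242474 280.49838164]
```

View pics/w5z.png

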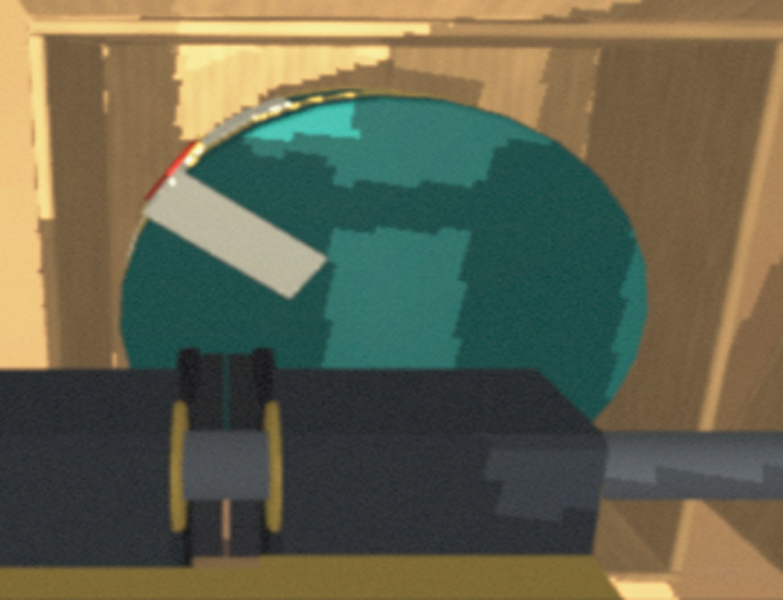

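```bash
for i in 1 2 3 4; do python3 -m inch '[[[0,0,-0.013,0,0,0,1],[0,0,-0.013,0,0,0,1]]]' | egrep 'ee_pos|force'; done
```

```text
ee_pos: [0.5071, 0.0895, 0.0472]
ft_force: [-0.2, -0.6, -0.3]
ee_pos: [0.5072, 0.0896, 0.0458]
ft_force: [-0.6, 0.9, 1.3]
ee_pos: [0.5072, 0.0897, 0.0444]
ft_force: [-1.6, 1.0, 4.5]
ee_pos: [0.5073, 0.0898, 0.043]
ft_force: [-1.5, 0.9, 6.4]
```

Run:
```python
import numpy as np
r=37.4
f=lambda a:r*np.array([np.cos(np.radians(a)),np.sin(np.radians(a))])
for k in range(3):
    a0=124.5+42*k
    print([list((((f(a0+4.2*i)-f(a0))/120)).round(3)) for i in range(1,11)])
```

```text
[[np.float64(-0.018), np.float64(-0.014)], [np.float64(-0.036), np.float64(-0.029)], [np.float64(-0.052), np.float64(-0.045)], [np.float64(-0.067), np.float64(-0.062)], [np.float64(-0.08), np.float64(-0.08)], [np.float64(-0.093), np.float64(-0.1)], [np.float64(-0.103), np.float64(-0.12)], [np.float64(-0.113), np.float64(-0.141)], [np.float64(-0.12), np.float64(-0.162)], [np.float64(-0.127), np.float64(-0.184)]]
[[np.float64(-0.005), np.float64(-0.022)], [np.float64(-0.007), np.float64(-0.045)], [np.float64(-0.009), np.float64(-0.068)], [np.float64(-0.008), np.float64(-0.091)], [np.float64(-0.006), np.float64(-0.113)], [np.float64(-0.002), np.float64(-0.136)], [np.float64(0.003), np.float64(-0.158)], [np.float64(0.01), np.float64(-0.18)], [np.float64(0.019), np.float64(-0.201)], [np.float64(0.029), np.float64(-0.221)]]
[[np.float64(0.012), np.float64(-0.02)], [np.float64(0.025), np.float64(-0.038)], [np.float64(0.039), np.float64(-0.056)], [np.float64(0.055), np.float64(-0.073)], [np.float64(0.071), np.float64(-0.088)], [np.float64(0.089), np.float64(-0.102)], [np.float64(0.108), np.float64(-0.115)], [np.float64(0.128), np.float64(-0.127)], [np.float64(0.149), np.float64(-0.137)], [np.float64(0.17), np.float64(-0.145)]]
```

```bash
python3 -m inch '[[[-0.018,-0.014,-0.006,0,0,0,1],[-0.036,-0.029,-0.006,0,0,0,1],[-0.052,-0.045,-0.006,0,0,0,1],[-0.067,-0.062,-0.006,0,0,0,1],[-0.08,-0.08,-0.006,0,0,0,1],[-0.093,-0.1,-0.006,0,0,0,1],[-0.103,-0.12,-0.006,0,0,0,1],[-0.113,-0.141,-0.006,0,0,0,1],[-0.12,-0.162,-0.006,0,0,0,1],[-0.127,-0.184,-0.006,0,0,0,1]]]'
python3 - <<'E'
from h import *
c,im=shot('wrist','w6');print(read_state()['ft_force'],read_state()['ee_pos'])
cv2.imwrite('pics/w6z.png',cv2.resize(im[95:345,205:475,::-1],None,fx=2.9,fy=2.4,interpolation=cv2.INTER_CUBIC))
E
```

```text
time: 8.05
ee_pos: [0.4931, 0.0682, 0.0429]
eef_rot: [0.706, 0.053, -0.704, 0.053]
ft_force: [0.5, 1.9, 6.2]
width: 0.0008
[0.46530734 1.59568553 6.93748148] [0.49295867 0.06759479 0.04282098]
```

View pics/w6z.png

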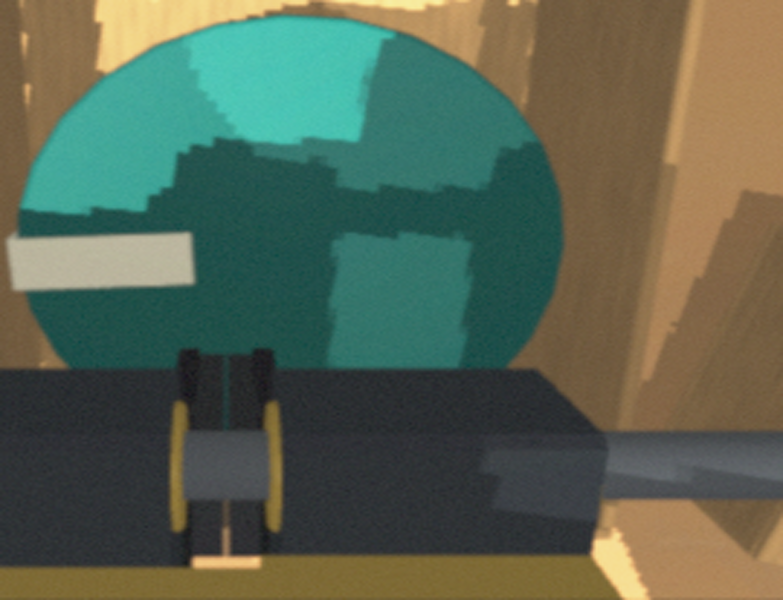

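The strip has turned and now points left in the wrist view, about 37° round, so the drag works with little slip. I'll carry on.

```bash
python3 -m inch '[[[-0.005,-0.022,-0.002,0,0,0,1],[-0.007,-0.045,-0.002,0,0,0,1],[-0.009,-0.068,-0.002,0,0,0,1],[-0.008,-0.091,-0.002,0,0,0,1],[-0.006,-0.113,-0.002,0,0,0,1],[-0.002,-0.136,-0.002,0,0,0,1],[0.003,-0.158,-0.002,0,0,0,1],[0.01,-0.18,-0.002,0,0,0,1],[0.019,-0.201,-0.002,0,0,0,1],[0.029,-0.221,-0.002,0,0,0,1]]]'
python3 -m inch '[[[0.012,-0.02,0,0,0,0,1],[0.025,-0.038,0,0,0,0,1],[0.039,-0.056,0,0,0,0,1],[0.055,-0.073,0,0,0,0,1],[0.071,-0.088,0,0,0,0,1],[0.089,-0.102,0,0,0,0,1],[0.108,-0.115,0,0,0,0,1],[0.128,-0.127,0,0,0,0,1],[0.149,-0.137,0,0,0,0,1],[0.17,-0.145,0,0,0,0,1]]]'
python3 - <<'E'
from h import *
c,im=shot('wrist','w7');print(read_state()['ft_force'],read_state()['ee_pos'])
cv2.imwrite('pics/w7z.png',im[:,:,::-1])
c,im=shot('scene','s7')
cv2.imwrite('pics/s7z.png',cv2.resize(im[160:290,210:360,::-1],None,fx=5,fy=4.6,interpolation=cv2.INTER_CUBIC))
E
```

```text
time: 9.1
ee_pos: [0.4963, 0.0416, 0.0425]
eef_rot: [0.706, 0.053, -0.704, 0.053]
ft_force: [-0.7, 1.4, 6.5]
width: 0.0003
time: 10.1
ee_pos: [0.5163, 0.0237, 0.0423]
eef_rot: [0.705, 0.053, -0.705, 0.053]
ft_force: [-1.9, 1.4, 7.6]
width: 0.0008
[-1.12301886  0.58330689  6.82282201] [0.51666838 0.02353278 0.04235356]
```

View pics/w7z.png

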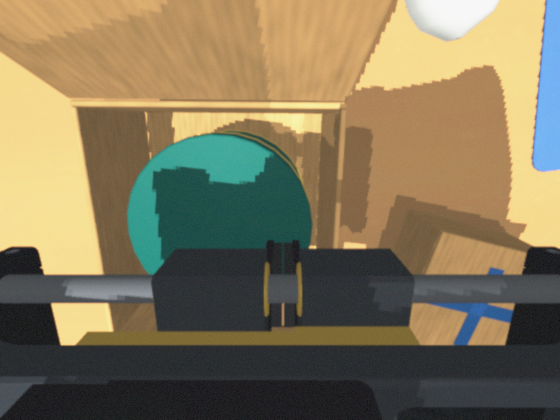

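View pics/s7z.png

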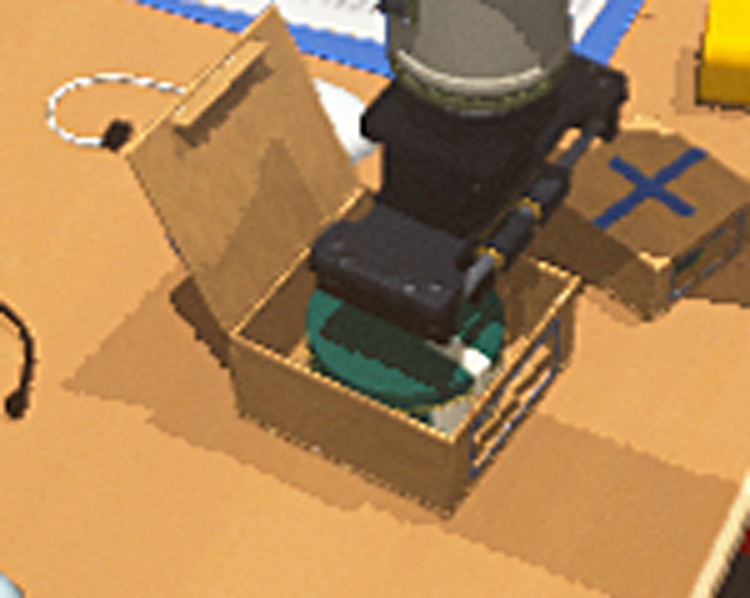

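```bash
python3 -m inch '[[[0,0,0.1,0,0,0,1],[-0.2,0.1,0.5,0,0,0,1],[-0.5,0.2,0.9,0,0,0,1],[-0.7,0.25,1,0,0,0,1]]]';python3 -m inch '[[[-0.2,0,0.4,0,0,0,1],[-0.2,0,0.5,0,0,0,1],[-0.2,0,0.5,0,0,0,1],[-0.2,0,0.5,0,0,0,1]]]'
python3 - <<'E'
from h import *
c,im=shot('wrist','w8');print(read_state()['ee_pos']);np.save('c8',c,allow_pickle=True)
c,im=shot('top','t8')
cv2.imwrite('pics/t8z.png',cv2.resize(im[170:300,200:360,::-1],None,fx=5,fy=4.6,interpolation=cv2.INTER_CUBIC))
E
```

```text
time: 10.6
ee_pos: [0.4319, 0.0546, 0.1644]
eef_rot: [0.706, 0.053, -0.704, 0.053]
ft_force: [0.1, -0.8, 0.7]
width: 0.0005
time: 11.0
ee_pos: [0.4078, 0.0533, 0.2217]
eef_rot: [0.705, 0.052, -0.705, 0.053]
ft_force: [-0.1, 1.0, -0.4]
width: 0.0004
[0.40747588 0.05336071 0.22105992]
```

View pics/w8.png

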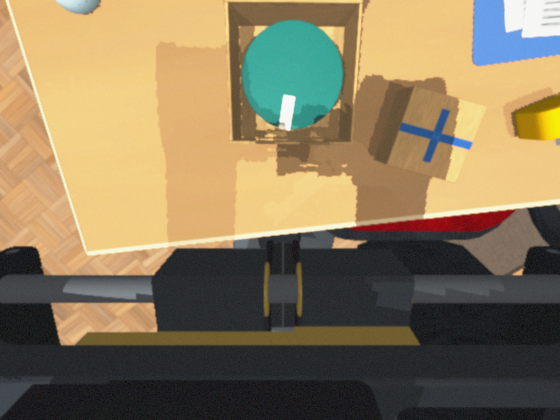

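View pics/t8z.png

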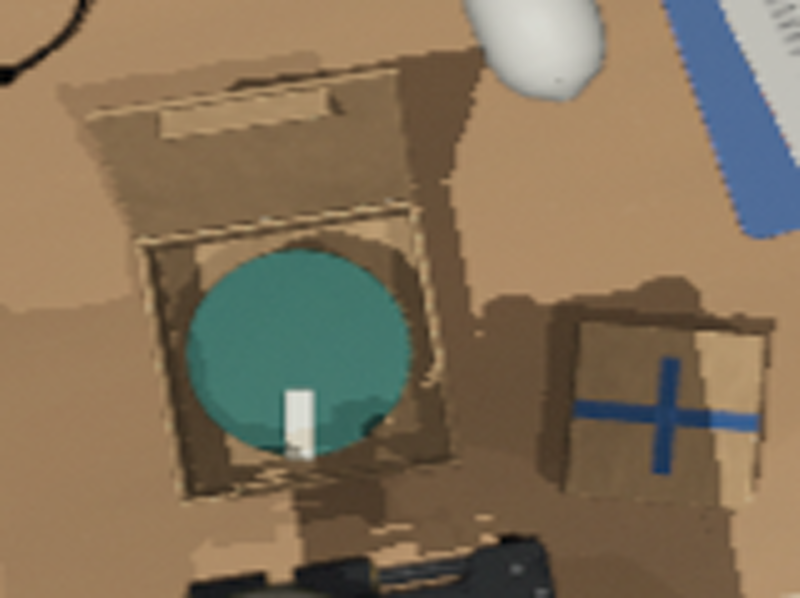

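The strip now points nearly to the front, at (287,112) in the wrist view. Next I'll measure the angle left to turn.

Run:
```python
from h import *
C={'w8':np.load('c8.npy',allow_pickle=True).item(),'t8':get_calibration('top')}
B={'w8':(0,15,235,350),'t8':(220,275,225,295)}
for n,c in C.items():
    im=cv2.imread(f'pics/{n}.png');hsv=cv2.cvtColor(im,cv2.COLOR_BGR2HSV)
    y0,y1,x0,x1=B[n]; y1=y1 if n=='t8' else 140; y0=10 if n=='w8' else y0
    box=np.zeros(im.shape[:2],np.uint8);box[y0:y1,x0:x1]=255
    g=cv2.inRange(hsv,(70,80,20),(100,255,255))&box; cn=max(cv2.findContours(g,0,2)[0],key=cv2.contourArea)
    e=cv2.fitEllipse(cv2.convexHull(cn)); 
    hull=np.zeros_like(g);cv2.fillPoly(hull,[cv2.convexHull(cn)],255)
    k=cv2.inRange(hsv,(0,0,130),(180,50,255))&box
    N,l,st,ce=cv2.connectedComponentsWithStats(k);i=1+np.argmax(st[1:,4])
    ys,xs=np.where(l==i);P=np.array([onz(c,x,y,.073)[:2] for x,y in zip(xs,ys)])
    o=onz(c,*e[0],.073)[:2];d=P.mean(0)-o
    u,s,vt=np.linalg.svd(P-P.mean(0));a=vt[0]*np.sign(vt[0]@d)
    print(n,e,o,st[i],P.mean(0),'centre-based',np.degrees(np.arctan2(d[1],d[0]))%360,'pca',np.degrees(np.arctan2(a[1],a[0]))%360,'r',np.hypot(*d))
c=C['w8']
# side walls of carton rim px in w8
cv2.imwrite('pics/w8z.png',cv2.resize(cv2.imread('pics/w8.png')[0:155,215:375],None,fx=5,fy=3.8,interpolation=cv2.INTER_CUBIC))
```

```text
w8 ((291.99169921875, 73.87179565429688), (100.83943939208984, 108.26677703857422), 2.807361602783203) [0.52921158 0.06130735] [278  95  18  36 439] [0.49176072 0.06123014] centre-based 180.11812516001316 pca 179.95495224248782 r 0.03745093676703615
t8 ((259.2010803222656, 246.25869750976562), (43.84586715698242, 44.17284393310547), 4.080225944519043) [0.52901607 0.06095935] [257 254   6  16  88] [0.49346694 0.06058672] centre-based 180.60055554644012 pca 180.3646681974572 r 0.03555107661441638
```

View pics/w8z.png

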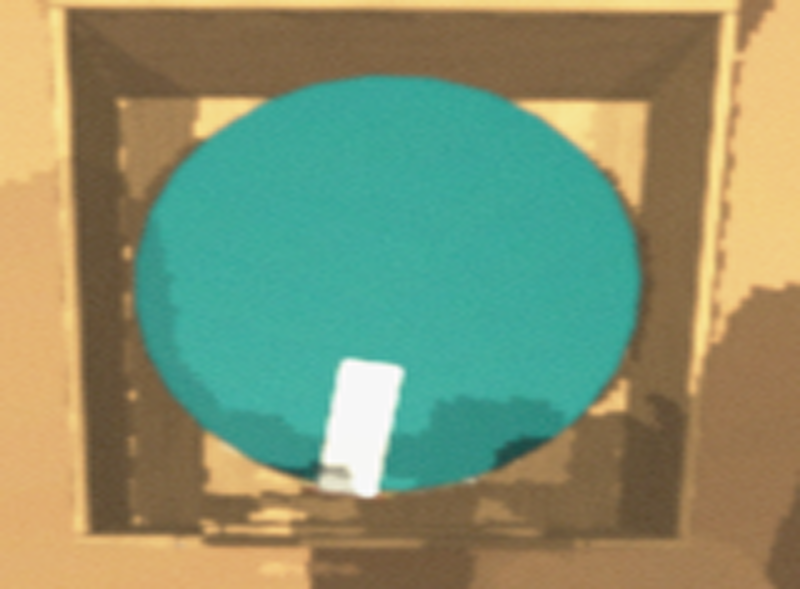

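Run:
```python
from h import *
c=np.load('c8.npy',allow_pickle=True).item()
P=[onz(c,215+a/5,b/3.8,.08) for a,b in((53,9),(737,9),(690,541),(80,537))]
BL,BR,FR,FL=P;print(np.round(P,4),np.mean(P,0))
for a,b in((FL,BL),(FR,BR)): print(np.degrees(np.arctan2(*(b-a)[1::-1])))
for a,b in((BR,BL),(FR,FL)): d=b-a;print(np.degrees(np.arctan2(-d[0],d[1])))
import numpy as np
r=37.5
f=lambda a:r*np.array([np.cos(np.radians(a)),np.sin(np.radians(a))])
print(f(225)+[528.8,60]);print([list((f(225+2.1*i)-f(225))/120) for i in range(1,5)])
```

```text
[[ 0.5802  0.1329  0.08  ]
 [ 0.5994  0.0057  0.08  ]
 [ 0.4719 -0.0129  0.08  ]
 [ 0.4537  0.1146  0.08  ]] [0.52631546 0.06007462 0.08      ]
8.214672269635475
8.269929812196505
8.599947652141028
8.093736624213186
[502.28349571  33.48349571]
[[np.float64(0.008245597571134293), np.float64(-0.007948786750259748)], [np.float64(0.016776930373888128), np.float64(-0.015590085770377756)], [np.float64(0.025582539015888302), np.float64(-0.022913633172431988)], [np.float64(0.034650595694041095), np.float64(-0.029909591876427152)]]
```

```bash
python3 -m inch '[[[0.4,-0.08,-0.15,0,0,0,1],[0.79,-0.165,-0.5,0,0,0,1],[0.79,-0.165,-0.9,0,0,0,1],[0.79,-0.165,-0.98,0,0,0,1],[0.79,-0.165,-0.98,0,0,0,1]]]'
python3 -m inch '[[[0,0,-0.3,0,0,0,1],[0,0,-0.42,0,0,0,1],[0,0,-0.46,0,0,0,1],[0,0,-0.5,0,0,0,1],[0,0,-0.506,0,0,0,1],[0,0,-0.506,0,0,0,1]]]'
```

```text
time: 11.6
ee_pos: [0.5, 0.034, 0.0999]
eef_rot: [-0.702, -0.054, 0.708, -0.052]
ft_force: [0.2, 0.1, 0.3]
width: 0.0004
time: 12.2
ee_pos: [0.503, 0.0337, 0.0445]
eef_rot: [0.705, 0.053, -0.705, 0.053]
ft_force: [-1.6, -1.6, 4.0]
width: 0.0002
```

```bash
python3 -m inch '[[[0,0,-0.017,0,0,0,1],[0,0,-0.017,0,0,0,1],[0.008,-0.008,-0.017,0,0,0,1],[0.017,-0.0155,-0.017,0,0,0,1],[0.0255,-0.023,-0.017,0,0,0,1],[0.0345,-0.03,-0.017,0,0,0,1],[0.0395,-0.0335,-0.017,0,0,0,1],[0.0395,-0.0335,-0.017,0,0,0,1]]]'
python3 -m inch '[[[0,0,0.1,0,0,0,1],[-0.2,0.1,0.5,0,0,0,1],[-0.5,0.2,0.9,0,0,0,1],[-0.7,0.25,1,0,0,0,1]]]';python3 -m inch '[[[-0.1,0,0.4,0,0,0,1],[-0.1,0,0.5,0,0,0,1],[-0.1,0,0.5,0,0,0,1],[-0.1,0,0.5,0,0,0,1],[-0.1,0,0.5,0,0,0,1]]]'
cat > ang.py <<'E'
import sys
from h import *
n=sys.argv[1]
C={'w'+n:None,'t'+n:None}
for k,v in (('w','wrist'),('t','top')):
    C[k+n],_=shot(v,k+n)
for q,c in C.items():
    im=cv2.imread(f'pics/{q}.png');hsv=cv2.cvtColor(im,cv2.COLOR_BGR2HSV)
    u,v=map(int,proj(c,[.5285,.06,.073]));r=int(306.6*.06/ (c['xyz'][2]-.073)) if q[0]=='w' else 28
    box=np.zeros(im.shape[:2],np.uint8);cv2.circle(box,(u,v),r,255,-1)
    g=cv2.inRange(hsv,(70,80,20),(100,255,255))&box; cn=max(cv2.findContours(g,0,2)[0],key=cv2.contourArea)
    e=cv2.fitEllipse(cv2.convexHull(cn))
    k=cv2.inRange(hsv,(0,0,130),(180,50,255))&box
    N,l,st,ce=cv2.connectedComponentsWithStats(k);i=1+np.argmax(st[1:,4])
    ys,xs=np.where(l==i);P=np.array([onz(c,x,y,.073)[:2] for x,y in zip(xs,ys)])
    o=onz(c,*e[0],.073)[:2];d=P.mean(0)-o
    vt=np.linalg.svd(P-P.mean(0))[2];a=vt[0]*np.sign(vt[0]@d)
    print(q,st[i],o,'centre-based',np.degrees(np.arctan2(d[1],d[0]))%360,'pca',np.degrees(np.arctan2(a[1],a[0]))%360,'r',np.hypot(*d))
E
python3 ang.py 9; python3 -c "
from h import *
print(read_state()['ee_pos'])
cv2.imwrite('pics/w9z.png',cv2.resize(cv2.imread('pics/w9.png')[0:155,215:375],None,fx=5,fy=3.8,interpolation=cv2.INTER_CUBIC))"
```

```text
time: 13.0
ee_pos: [0.5084, 0.0299, 0.0427]
eef_rot: [0.706, 0.053, -0.704, 0.053]
ft_force: [-1.6, 0.2, 6.9]
width: 0.0006
time: 13.4
ee_pos: [0.4239, 0.0612, 0.1646]
eef_rot: [0.706, 0.053, -0.704, 0.053]
ft_force: [0.3, -1.4, 1.1]
width: 0.0003
time: 13.9
ee_pos: [0.4109, 0.0597, 0.2204]
eef_rot: [-0.705, -0.053, 0.706, -0.053]
ft_force: [0.5, -0.1, 0.3]
width: 0.0003
w9 [291  99  14  34 414] [0.52928711 0.06130958] centre-based 188.17705315742325 pca 187.1108349856829 r 0.036682164189574054
t9 [258 254   8  15  89] [0.52920946 0.06096431] centre-based 188.19512622884514 pca 187.81000290701823 r 0.03465703636654389
[0.41088294 0.05971084 0.22036987]
```

View pics/w9z.png

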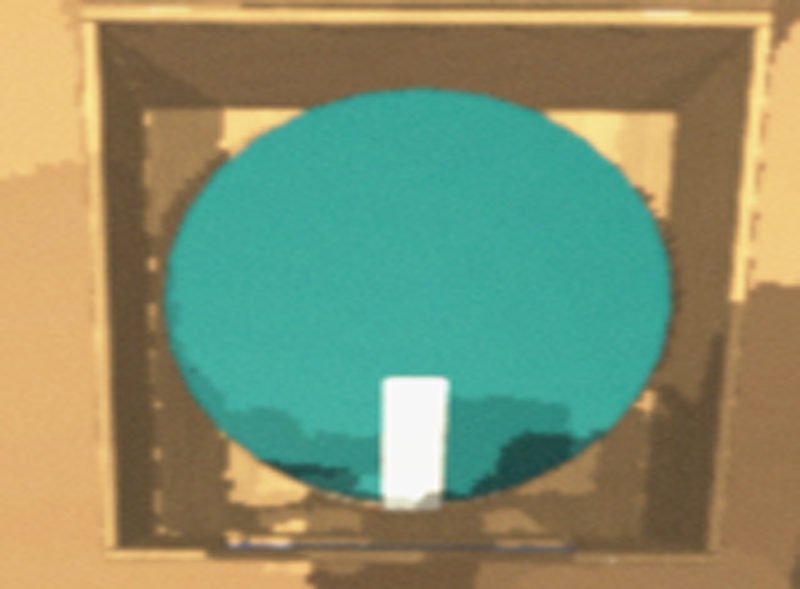

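Both views put the label at about 188.2° against a carton yaw of about 8.3°, so it faces squarely to the front, within about 1°. Next I'll work out the tip path behind the lid. The actual fingertip is about 26 mm above the nominal TCP, going by the contact.

```bash
python3 - <<'E'
from h import *
c=np.array([.5283,.060]);ex=np.array([np.cos(np.radians(8.3)),np.sin(np.radians(8.3))])
off=.0265
for th in (1.98,1.8,1.6,1.4,1.2,1.0,.8,.6,.4,.2,0):
    d=np.array([-np.cos(th),np.sin(th)]);n=np.array([np.sin(th),np.cos(th)])
    rho=.112
    Q=np.array([.067,.08])+rho*d+.004*n
    if th>1.57: Q[0]=.067+.134*d[0]+.004*n[0]
    X=Q[0]+.0095; w=c+ex*X
    print(th,'cx %.4f'%X,'TCP',w.round(4),round(Q[1]-off,4))
E
python3 -m inch '[[[0.3,0.02,0.2,0,0,0,1],[0.6,0.05,0.4,0,0,0,1],[0.9,0.07,0.42,0,0,0,1],[1,0.08,0.42,0,0,0,1]]]'
python3 -m inch '[[[0.4,0.03,0,0,0,0,1],[0.8,0.06,0,0,0,0,1],[1,0.08,0,0,0,0,1],[1,0.08,0,0,0,0,1]]]'
```

```text
1.98 cx 0.1335 TCP [0.6604 0.0793] 0.1547
1.8 cx 0.1108 TCP [0.638 0.076] 0.1617
1.6 cx 0.0844 TCP [0.6118 0.0722] 0.1653
1.4 cx 0.0614 TCP [0.5891 0.0689] 0.1646
1.2 cx 0.0396 TCP [0.5675 0.0657] 0.1593
1.0 cx 0.0194 TCP [0.5474 0.0628] 0.1499
0.8 cx 0.0013 TCP [0.5296 0.0602] 0.1366
0.6 cx -0.0137 TCP [0.5148 0.058 ] 0.12
0.4 cx -0.0251 TCP [0.5035 0.0564] 0.1008
0.2 cx -0.0325 TCP [0.4962 0.0553] 0.0797
0 cx -0.0355 TCP [0.4932 0.0549] 0.0575
time: 14.4
ee_pos: [0.534, 0.069, 0.2706]
eef_rot: [-0.705, -0.053, 0.706, -0.051]
ft_force: [-0.8, -0.3, -0.0]
width: 0.0006
time: 14.8
ee_pos: [0.653, 0.0792, 0.2681]
eef_rot: [-0.704, -0.054, 0.707, -0.052]
ft_force: [-0.6, -0.0, 0.2]
width: 0.0003
```

```bash
python3 -m inch '[[[0.25,0.02,0,0,0,0,1],[0.27,0.03,-0.2,0,0,0,1],[0.27,0.03,-0.5,0,0,0,1],[0.27,0.03,-0.8,0,0,0,1],[0.27,0.03,-0.95,0,0,0,1],[0.27,0.03,-0.95,0,0,0,1]]]'
python3 - <<'E'
from h import *
print(read_state()['ee_pos'],read_state()['ft_force'])
c,im=shot('scene','s10')
cv2.imwrite('pics/s10z.png',cv2.resize(im[90:290,190:390,::-1],None,fx=3,fy=3,interpolation=cv2.INTER_CUBIC))
E
```

```text
time: 15.4
ee_pos: [0.6815, 0.0818, 0.1542]
eef_rot: [-0.703, -0.053, 0.707, -0.053]
ft_force: [0.3, -0.6, 0.4]
width: 0.0002
[0.68147168 0.08181274 0.15420895] [ 0.33171676 -0.59562542  0.35060399]
```

View pics/s10z.png

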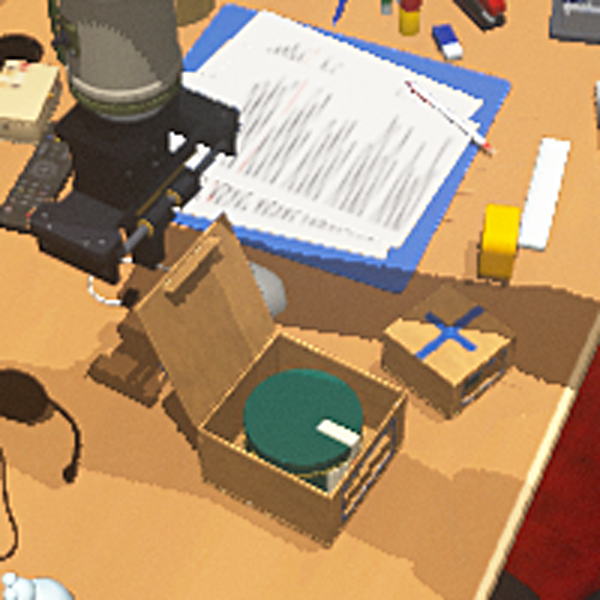

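The gripper is behind the lid, at upper left in the zoom. Pushing it forward now.

```bash
python3 -m inch '[[[-0.08,-0.01,0,0,0,0,1],[-0.16,-0.02,0.01,0,0,0,1],[-0.24,-0.03,0.03,0,0,0,1],[-0.32,-0.04,0.05,0,0,0,1],[-0.4,-0.055,0.07,0,0,0,1],[-0.48,-0.07,0.08,0,0,0,1],[-0.56,-0.08,0.09,0,0,0,1],[-0.58,-0.08,0.09,0,0,0,1]]]'
python3 - <<'E'
from h import *
print(read_state()['ee_pos'],read_state()['ft_force'])
c,im=shot('scene','s11')
cv2.imwrite('pics/s11z.png',cv2.resize(im[90:290,190:390,::-1],None,fx=3,fy=3,interpolation=cv2.INTER_CUBIC))
E
```

```text
time: 16.25
ee_pos: [0.6132, 0.0725, 0.1689]
eef_rot: [0.705, 0.052, -0.705, 0.053]
ft_force: [1.3, -0.9, 0.5]
width: 0.0004
[0.61324954 0.07245389 0.16891679] [ 1.28458741 -0.85921674  0.47317497]
```

View pics/s11z.png

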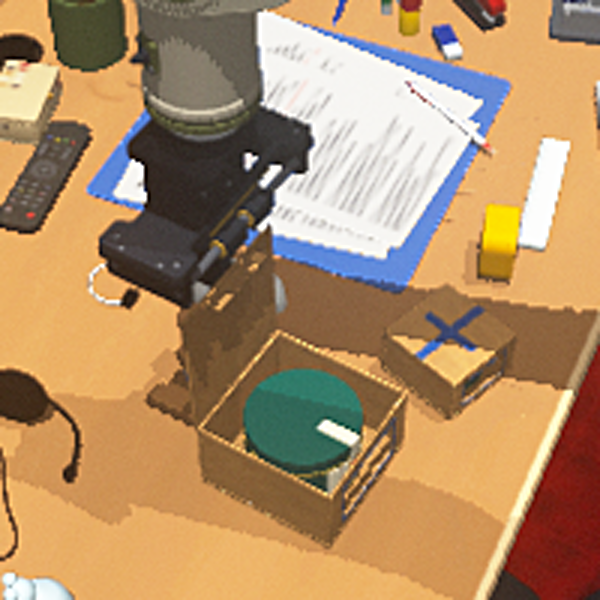

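```bash
python3 -m inch '[[[-0.07,-0.01,-0.01,0,0,0,1],[-0.13,-0.02,-0.02,0,0,0,1],[-0.2,-0.03,-0.03,0,0,0,1],[-0.26,-0.04,-0.045,0,0,0,1],[-0.32,-0.05,-0.06,0,0,0,1],[-0.38,-0.057,-0.08,0,0,0,1],[-0.44,-0.065,-0.1,0,0,0,1],[-0.5,-0.072,-0.13,0,0,0,1],[-0.55,-0.08,-0.155,0,0,0,1]]]'
python3 - <<'E'
from h import *
print(read_state()['ee_pos'],read_state()['ft_force'])
c,im=shot('scene','s12')
cv2.imwrite('pics/s12z.png',cv2.resize(im[90:290,190:390,::-1],None,fx=3,fy=3,interpolation=cv2.INTER_CUBIC))
E
```

```text
time: 17.2
ee_pos: [0.5474, 0.0631, 0.1496]
eef_rot: [-0.705, -0.053, 0.705, -0.053]
ft_force: [1.0, -0.5, 0.3]
width: 0.0004
[0.54744263 0.06308582 0.14964113] [ 0.99663899 -0.48288613  0.33077591]
```

View pics/s12z.png

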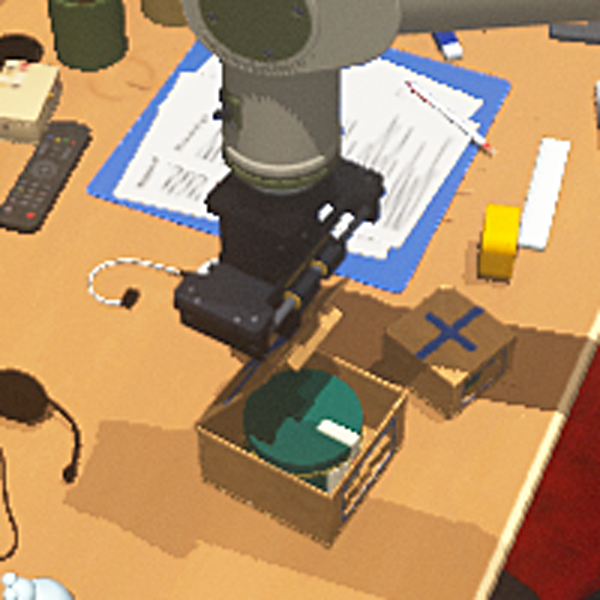

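```bash
python3 -m inch '[[[-0.08,-0.011,-0.055,0,0,0,1],[-0.15,-0.022,-0.11,0,0,0,1],[-0.21,-0.031,-0.18,0,0,0,1],[-0.27,-0.04,-0.25,0,0,0,1],[-0.32,-0.048,-0.33,0,0,0,1],[-0.366,-0.055,-0.41,0,0,0,1],[-0.4,-0.06,-0.5,0,0,0,1],[-0.427,-0.063,-0.585,0,0,0,1],[-0.427,-0.063,-0.585,0,0,0,1]]]'
python3 - <<'E'
from h import *
print(read_state()['ee_pos'],read_state()['ft_force'])
c,im=shot('scene','s13')
cv2.imwrite('pics/s13z.png',cv2.resize(im[90:290,190:390,::-1],None,fx=3,fy=3,interpolation=cv2.INTER_CUBIC))
E
```

```text
time: 18.15
ee_pos: [0.4956, 0.0555, 0.0782]
eef_rot: [-0.704, -0.053, 0.706, -0.053]
ft_force: [-0.6, -0.9, -0.1]
width: 0.0004
[0.49559859 0.05549272 0.07819892] [-0.64323709 -0.89577157 -0.12990996]
```

View pics/s13z.png

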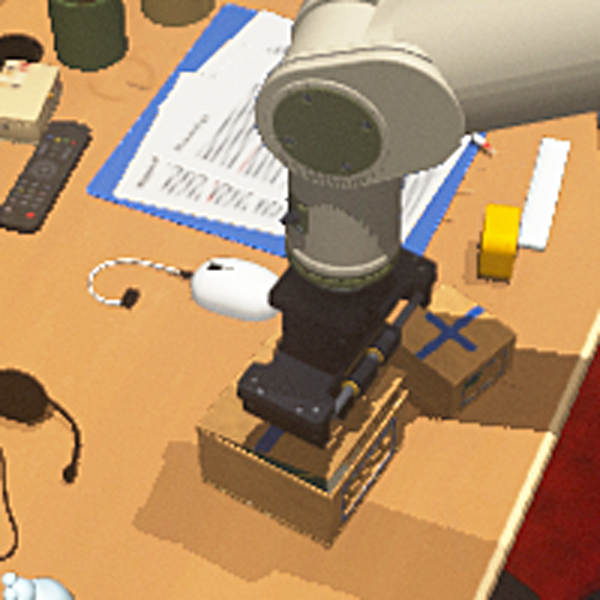

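```bash
python3 -m inch '[[[-0.02,-0.003,-0.05,0,0,0,1],[-0.04,-0.006,-0.1,0,0,0,1],[-0.06,-0.009,-0.14,0,0,0,1],[-0.06,-0.009,-0.16,0,0,0,1]]]'
python3 -m inch '[[[0,0,-0.015,0,0,0,1],[0,0,-0.015,0,0,0,1]]]'|egrep 'ee|for';python3 -m inch '[[[0,0,-0.01,0,0,0,1],[0,0,-0.01,0,0,0,1]]]'|egrep 'ee|for'
```

```text
time: 18.6
ee_pos: [0.4891, 0.0545, 0.06]
eef_rot: [-0.705, -0.053, 0.705, -0.053]
ft_force: [-0.0, -0.4, -0.5]
width: 0.0007
ee_pos: [0.4897, 0.0546, 0.0587]
eef_rot: [-0.705, -0.053, 0.705, -0.053]
ft_force: [-0.8, 0.3, 0.0]
ee_pos: [0.4899, 0.0547, 0.0579]
eef_rot: [0.705, 0.053, -0.705, 0.053]
ft_force: [0.0, -0.6, 1.5]
```

```bash
for i in 1 2 3; do python3 -m inch '[[[0,0,-0.01,0,0,0,1],[0,0,-0.01,0,0,0,1]]]'|egrep 'ee|for'; done
python3 - <<'E'
from h import *
c,im=shot('scene','s14')
cv2.imwrite('pics/s14z.png',cv2.resize(im[160:290,210:360,::-1],None,fx=5,fy=4.6,interpolation=cv2.INTER_CUBIC))
E
```

```text
ee_pos: [0.49, 0.0547, 0.0576]
eef_rot: [0.705, 0.052, -0.705, 0.053]
ft_force: [-6.8, -1.0, 15.8]
ee_pos: [0.4901, 0.0547, 0.0573]
eef_rot: [0.705, 0.052, -0.705, 0.053]
ft_force: [-12.0, -2.8, 30.0]
ee_pos: [0.4901, 0.0547, 0.0569]
eef_rot: [0.705, 0.052, -0.705, 0.054]
ft_force: [-17.6, -3.7, 43.1]
```

View pics/s14z.png

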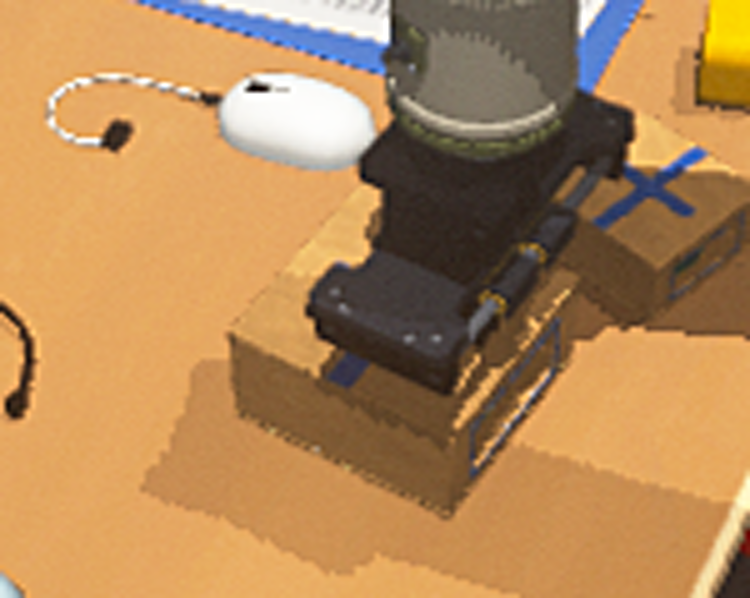

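The force rose steeply at a hard stop, which suggests the lid is fully down. I'll back off and inspect.

```bash
python3 -m inch '[[[0,0,0.05,0,0,0,1],[0,0,0.3,0,0,0,1],[-0.2,0,0.7,0,0,0,1],[-0.5,0,1,0,0,0,1]]]';python3 -m inch '[[[-0.3,0,0.4,0,0,0,1],[-0.3,0,0.6,0,0,0,1],[-0.3,0,0.6,0,0,0,1],[-0.3,0,0.6,0,0,0,1]]]'
python3 - <<'E'
from h import *
c,im=shot('wrist','w15');s,im2=shot('scene','s15')
cv2.imwrite('pics/s15z.png',cv2.resize(im2[160:290,210:360,::-1],None,fx=5,fy=4.6,interpolation=cv2.INTER_CUBIC))
E
```

```text
time: 20.05
ee_pos: [0.4351, 0.0553, 0.1707]
eef_rot: [0.705, 0.054, -0.705, 0.052]
ft_force: [-0.7, -1.5, 2.3]
width: 0.0008
time: 20.45
ee_pos: [0.399, 0.0541, 0.2413]
eef_rot: [0.706, 0.052, -0.705, 0.053]
ft_force: [-0.8, 0.2, -0.7]
width: 0.0005
```

View pics/w15.png

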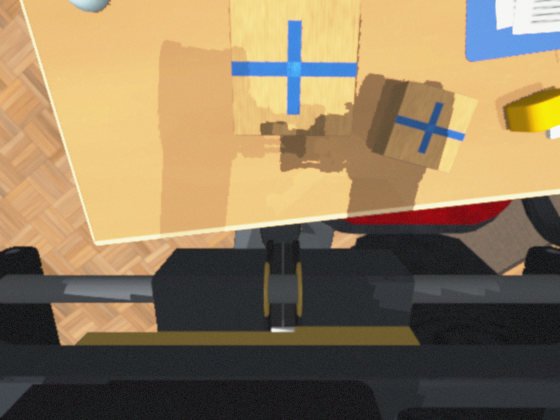

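View pics/s15z.png

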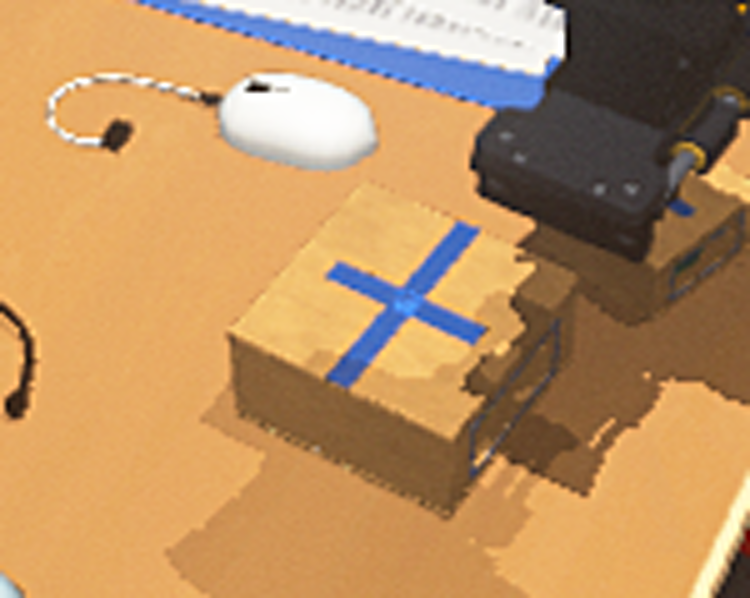

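Run:
```python
from h import *
t,im=shot('top','t16');s=get_calibration('scene')
cv2.imwrite('pics/t16z.png',cv2.resize(im[170:300,200:360,::-1],None,fx=5,fy=4.6,interpolation=cv2.INTER_CUBIC))
print(read_state()['ft_force'])
for n,X in(('fl',(-.067,.065)),('bl',(.067,.065)),('fr',(-.067,-.065))):
  for z in(.084,.091):
    a=np.radians(8.3);p=[.5283+X[0]*np.cos(a)-X[1]*np.sin(a),.06+X[0]*np.sin(a)+X[1]*np.cos(a),z if n!='bl' else .084]
    u=proj(s,p);print(n,z,(u[0]-210)*5,(u[1]-160)*4.6)
```

```text
[ 0.60791948  0.17631618 -0.09471203]
fl 0.084 452.3145125875277 435.6883855708879
fl 0.091 452.58638207748646 428.40333070194805
bl 0.084 226.62402309580287 329.747035733003
bl 0.091 226.62402309580287 329.747035733003
fr 0.084 579.5712450966334 271.7838459957585
fr 0.091 580.3784821640138 264.192310479487
```

View pics/t16z.png

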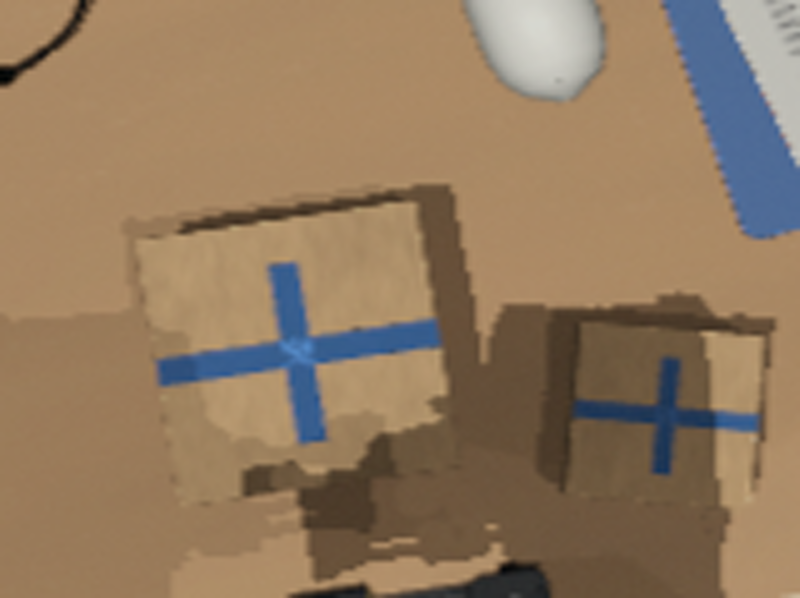

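The lid's corners in the scene zoom, about (452,438), (230,333) and (578,272), match the shut prediction of (452,436), (227,330) and (580,272). Nothing is touching, so I'm handing in.

```bash
python3 -c "
from bench import *
print(close_job())"
```

```text
the job is handed in; nothing more can be done
None
```

I turned the tin about 126° anticlockwise with the shut fingertips until the label faced the window. Then I swung the lid shut from behind, pressed it down, backed off clear and handed in, with the robot clock at about 20.6 of 66 s.

**Checks that agreed**
- **Label:** before I closed the lid, the label direction measured 188.2° in both the wrist and top views, or 187.1–187.8° from the strip's own axis. The carton's front faces about 188.3°, so the label is within about 1°, well inside the 10° limit.
- **Lid:** the push met a hard stop (about 43 N at the wrist) at the height expected for a shut lid, given the fingertip offset below. The lid's corners in the scene view then matched a shut lid to about 1 mm.
- **At hand-in:** the wrist force was about zero.
- **Objects to leave alone:** the figurine, headset and tape measure looked undisturbed and the arm stayed clear of them. I did not measure their positions again.

**Checks that disagreed or were not made**
- **Fingertip offset:** contact with the tin came about 26 mm lower in reported TCP height than the given geometry implies. I found it by stepping down until the force rose, and used that offset for the rest of the job.
- **Triangulated heights:** these came out up to about 8 mm below the stated ones.
- **After the lid was shut:** I did not look at the label through the window, or at the tab behind the rim.

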